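# Set up the glass lathe for the next tube

### The job

We are about to load the next glass tube into the bench lathe: take the tube cradle by its red grip, hook it over the overhead rail close to the tailstock's cone, slide it along the rail to the yellow tape band so that it hangs centred on the band, and let go of it. Then pull the tailstock's sprung spindle back by its black knob until the red ring has just come out of the barrel, and finish while holding it there, so that I can lay the tube in from my side. Leave the tube, the tray and the paddle where they are.

Things in the scene. Friction and masses are not known exactly. Their poses are not given: they have to be found in the camera images.
- lathe: Green bench glass lathe, fixed; place and heading vary. Origin on the bench below the spindle axis. y: along the spindle axis (headstock at -y, tailstock at +y), z up, front (-x) towards the robot. Spindle axis at x = 0, z = 100 mm. Base plate x -75 to 75, y -380 to 240; bed bars up to z = 42. Headstock y -380 to -250, up to 163 high.
- rail_end (a point): Tailstock end of the overhead rail, on the rail's centre line; axes as the lathe's. The rail is a round steel bar, 14 mm thick, straight above the spindle axis, its centre at lathe x = 0, z = 195 mm, from lathe y = -265 to 120. A block on the headstock (26 mm, up to z 212, y = -272) and a bent post behind the bed (x = 66, y = 118) carry it.
- chuck_face (a point): Centre of the front face of the chuck's jaws on the spindle axis, at lathe y = -195; the chuck is 80 mm in diameter, behind it comes the headstock.
- band: Yellow tape band, 20 mm wide, wound flush round the overhead rail (just a mark, nothing to bump into). Origin at its middle on the rail's centre line, axes as the lathe's. Its place along the rail varies (lathe y -150 to -80).
- cradle: Tube cradle, loose, 0.22 to 0.42 kg: strip-steel hanger, 192 mm tall, at first standing upright on its foot on the bench in front of the lathe. Origin under the foot, below the hook; z up, y goes along the rail once hung. Foot x -27 to 43, y -20 to 20 mm, two black rollers on it (up to z 28); a flat leg at x -27 to -22 (robot's side) rises to the hook; its +x side is open: there the rail, later the tube, comes in.
- cradle_hook (a point): Point of the cradle where the rail's centre line lies once it hangs: 130 mm above the foot's underside (which then is 65 mm above the bench). Axes as the cradle's. The hook is a roof-shaped saddle open underneath: 36 mm long in y, 34 mm wide (x) at its mouth, its lips ending 14 mm below this point. It hangs plumb.
- cradle_grip (a point): Middle of the cradle's red grip on top of the hook, 172 mm above the foot's underside. The grip is a flat block 12 mm thick (x), 30 mm wide (y), standing free from 147 to 192 mm above the foot's underside.
- tailstock: Green tailstock, clamped on the lathe bed (lathe y 115 to 150, varies). Origin on the bench below the middle of its barrel, axes as the lathe's. Barrel 46 mm thick about the spindle axis, 100 mm up, y from -45 to 45, then a brass collar (30 mm) to y = 53. Foot 112 mm (x) by 80 mm (y).
- barrel_end (a point): Centre of the rear end face of the brass collar on the tailstock's barrel, on the spindle axis; axes as the lathe's, +y is the way the spindle is pulled.
- cone_tip (a point): Tip of the brass cone (22 mm thick, 30 mm long) on the front of the sprung spindle. It moves with the spindle. Between the chuck and this tip the space under the rail is clear.
- spindle: Sprung tailstock spindle: brass cone in front, 14 mm steel rod through the barrel, black pull knob at the rear end (34 mm thick, 26 mm long, then a flange 46 mm thick, 6 mm long, at the very end, +y). Origin on the spindle axis; axes as the lathe's. At rest there are 22 mm of bare rod between the brass collar and the knob.
- knob_grip (a point): Middle of the 34 mm part of the knob, on the spindle axis, 100 mm above the bench; the flange begins 13 mm further along +y.
- quill (a joint): How far the sprung spindle is pulled out of the tailstock, m, along the lathe's +y: 0 at rest, 0.070 at its stop. Pull about 6 N at the start, 12 N at the red ring. Thin dark rings come out of the collar at 0.015 and 0.030; the red ring, 5 mm wide, begins to show at 0.040 and is just out, its edge flush with the collar's end, at 0.045. Springs back when let go.
- tube: Glass tube waiting to be loaded, 24 mm thick, 235 mm long, lying in two wooden V-rests in front of the tailstock, up to 42 mm high. Origin at its middle. To be left alone.
- rod_tray: Open steel tray with yellow glass rods, 130 by 200 mm, 30 mm high, origin under its middle. To be left alone.
- paddle: Graphite paddle with a wooden handle, 215 mm long along its x, 18 mm high, lying on the bench on the robot's left; origin under it, where the handle's brass rod lies. To be left alone.
Not all that is in view belongs to the job. What is shaped like the cradle but blue or green is not meant.

How it is judged:
By the outcome, as a careful person would: the job done as asked, in the order asked, and still so for the second after the job is handed in, while the arm keeps its last pose, push and grip.
It also fails if it takes over 64 s, if anything falls off the work surface, if the arm or the gripper's body presses on something with over 40 N, if the wrist force passes 120 N, or if a joint passes its speed limit or range.

### The arm

A 6-joint arm with a two-finger parallel gripper is mounted at the origin on the work surface. World frame = base frame: x ahead of the robot, y to its left, z up, the work surface at z = 0. Lengths are in mm, angles in rad, forces in N, time in s.
With the tool pointing down it reaches from about 375 to 925 mm from the base axis. Payload 5.7 kg.
Tool frame: the origin (TCP) lies between the finger pads; the fingertips stand 19 mm ahead of it and the grasp point (between the pads) is the TCP; z points along the fingers, y is the direction in which the jaws open and shut (so a half turn about z gives the same grasp; the last joint's range is limited). The gripper opens to 85 mm and grips with 20 to 120 N. Pads are 22 mm wide; open, the fingers measure 114 mm over their backs; the gripper's body (76 mm by 85 mm) begins 54 mm behind the grasp point. The pads swing forward as they close: fully open they stand 13 mm farther back than shut.
Start: joints at [-1.406, 0.359, 1.51, -0, 1.272, -0.115], TCP at [165.684, -576.641, 250.267] pointing down, gripper open.
Joint ranges: [-2.97, 2.97], [-1.01, 2.36], [0.21, 2.38], [-0.96, 4.11], [0.2, 2.71], [-2.98, 2.98]. Speed limits (rad/s): [2.39, 2.39, 3.14, 3.14, 3.14, 3.14].

### API

Orientations are given as a 3x3 rotation matrix whose columns are the frame's x, y, z axes.
In Python, from plant import monitor, capture, camera_params, order gives the robot as it stands. The module is installed in compiled form; this text tells all that it offers.
- The arm moves only by the shell command python3 -m handwheel 'ROWS' [FORCE]. ROWS is JSON, one flat list of numbers, 7 for each row, row after row: the turn, a rotation vector about the tool's x, y, z normalised to -1 to 1, where 1 is 5 degrees, then the shift along the tool's x, y, z normalised to -1 to 1, where 1 is 0.2 m, then the closure, from 0 (fully open) to 1 (shut). In form: [wx, wy, wz, dx, dy, dz, hand, wx, wy, wz, dx, dy, dz, hand, ...]. A call has 1 to 12 rows; each row shifts and turns the pose as measured when the row begins, along the tool's axes as they then stand; what a row does not reach is not made up. A row lasts 1/8 s, in which the tool goes at most 62.5 mm and 10.7 degrees, less where a joint would pass 70% of its speed; a pose out of reach is approached as far as the arm can. A call with a number of a shift or a turn outside -1 to 1 is refused whole. A call with a gripper value outside its range is refused whole. The fingers move at their own pace and stop on an object; FORCE is the grip in N (left out, the last holds). Time passes only in rows, so rows that do not move let the fingers close. It gives the time, the measured TCP pose, the force and the opening at its end, in the units of the state.
- monitor.state(): the state, without advancing time (a new reading comes with each control period).
- capture(name): name is "scene" or "top" or "wrist"; returns the picture (400x640x3 uint8, red, green, blue); there is no depth.
- camera_params(name): a dict with "intrinsics" (3x3 intrinsics, pixels), "D" ([k1, k2, p1, p2, k3] as OpenCV has them; the pictures are not rectified), "rvec" (rotation vector, rad) and "tvec" (3), from world to camera coordinates, as OpenCV has them; the wrist camera has in their place "tool_from_camera" (4x4, takes a point from camera to tool coordinates, whose origin is the TCP and whose axes are the flange's). Camera axes: x right, y down, z forward; pixel columns grow to the right and rows downward; lengths in mm; the calibration is good to about 2 mm. A picture is of the moment at which its call begins: read the wrist's pose just before it. camera_params takes no time and is no camera call.
- order.hand_in(): hands the job in, once; it reports no verdict.
The state is a dict: "time_s": time; "joints": joint angles; "dq": joint speeds; "tau": joint torques, N m; "eef_pos": TCP position; "orientation": TCP orientation; "force": force on the tool from outside, world axes, zero at the start; "torque": the same for the moment, N m; "gripper_width": finger opening in mm.
Only numpy, scipy, OpenCV 4.12 (cv2) and the standard library are available. Lean on these libraries where they do the work, as an engineer would, in place of code of your own. Each camera call takes 0.05 s, during which the arm holds its last target.

## Working session

There is one attempt and no reset: what is moved stays moved. The work goes in short steps, Python scripts to look and compute and a shell command to move; the robot and the scene stay as the last step left them, time stands still between calls to the robot, and variables do not carry over. Pictures are saved under pics/ and viewed, and the job is handed in when it is done.

```bash
ls; mkdir -p pics; python3 - <<'E'
from plant import monitor, capture, camera_params
import cv2, numpy as np
print(monitor.state())
for n in ["scene","top","wrist"]:
    p=camera_params(n); print(n,{k:np.array(v).round(4).tolist() for k,v in p.items()})
    cv2.imwrite(f"pics/{n}0.png",capture(n)[:,:,::-1])
E
```

```text
pics
{'time_s': 0.0, 'joints': array([-1.40615050e+00,  3.59540523e-01,  1.51146783e+00,  7.50102336e-06,
        1.27249620e+00, -1.15071050e-01]), 'dq': array([ 0.00069348,  0.00049159,  0.00079433, -0.00068167,  0.00098369,
       -0.0022984 ]), 'tau': array([ 1.61323402e-03, -5.27612007e+01, -2.78621900e+01,  1.73941680e-04,
        1.34628129e-02, -1.17914033e-05]), 'eef_pos': array([ 165.5523827 , -576.01763359,  249.4189405 ]), 'orientation': array([[ 9.61134288e-01,  2.76081124e-01, -3.06293541e-04],
       [ 2.76081201e-01, -9.61132462e-01,  1.88722116e-03],
       [ 2.26637473e-04, -1.89843485e-03, -9.99998172e-01]]), 'force': array([-0.48202495,  0.44690443, -0.30882049]), 'torque': array([-0.0508199 ,  0.00226722,  0.00658634]), 'gripper_width': 85.4527180442006}
scene {'intrinsics': [[365.1335, 0.0, 308.9506], [0.0, 365.1335, 204.7613], [0.0, 0.0, 1.0]], 'D': [-0.0538, 0.0, 0.0, 0.0, 0.0], 'rvec': [1.9075, 1.2424, -0.6374], 'tvec': [-172.9222, -160.7744, 1398.7072]}
top {'intrinsics': [[379.7435, 0.0, 317.5152], [0.0, 379.7435, 203.5152], [0.0, 0.0, 1.0]], 'D': [-0.0544, 0.0, 0.0, 0.0, 0.0], 'rvec': [2.2223, -2.1592, 0.089], 'tvec': [-51.8339, 513.2413, 1191.7823]}
wrist {'intrinsics': [[309.4113, 0.0, 319.5081], [0.0, 309.4113, 207.1601], [0.0, 0.0, 1.0]], 'D': [-0.0424, 0.0, 0.0, 0.0, 0.0], 'tool_from_camera': [[-0.0, -0.9546, -0.2978, 75.5231], [1.0, 0.0002, -0.0006, 0.1084], [0.0007, -0.2978, 0.9546, -124.3387], [0.0, 0.0, 0.0, 1.0]]}
```

View pics/scene0.png

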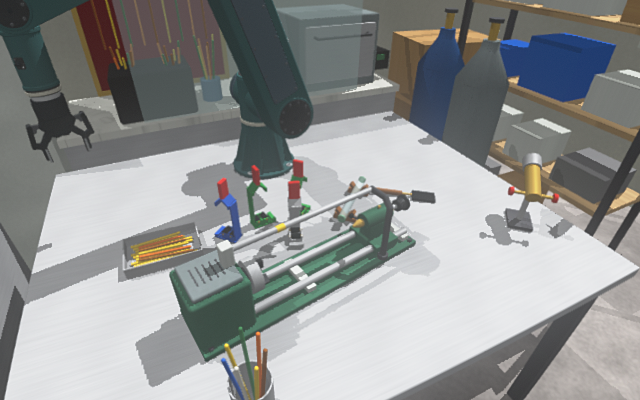

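View pics/top0.png

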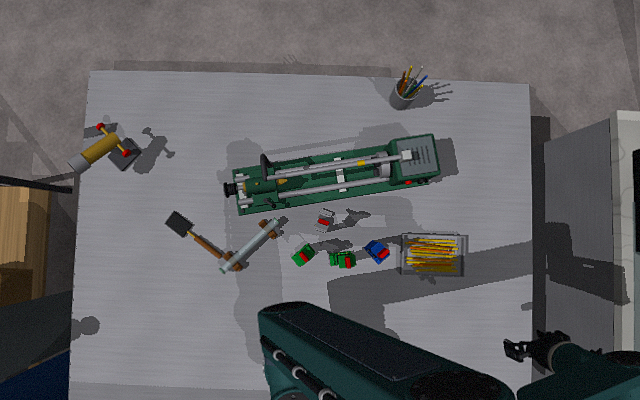

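View pics/wrist0.png

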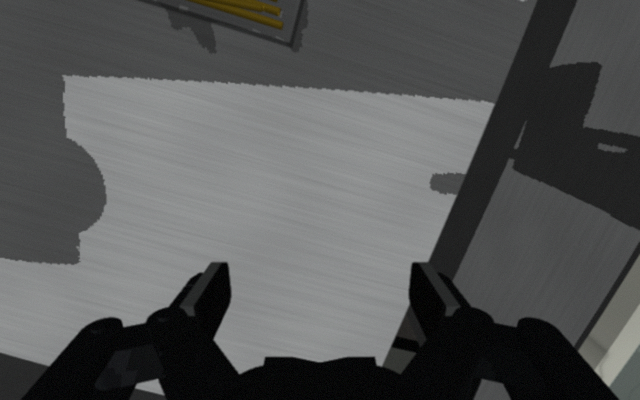

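```bash
python3 - <<'E'
import cv2
a=cv2.imread("pics/top0.png")[125:285,210:450]
cv2.imwrite("pics/top0c.png",cv2.resize(a,None,fx=3.33,fy=3.33,interpolation=cv2.INTER_CUBIC))
a=cv2.imread("pics/scene0.png")[145:365,160:440]
cv2.imwrite("pics/scene0c.png",cv2.resize(a,None,fx=2.7,fy=2.7,interpolation=cv2.INTER_CUBIC))
E
```

```text
(no output)
```

View pics/top0c.png

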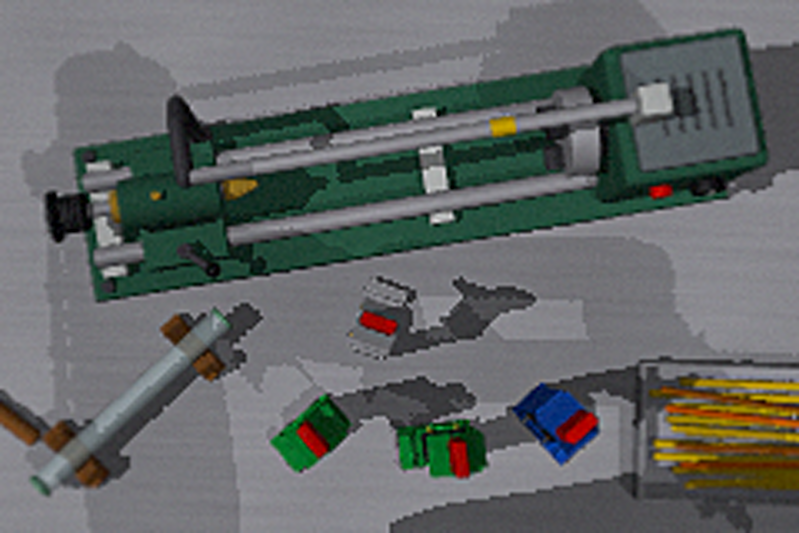

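View pics/scene0c.png

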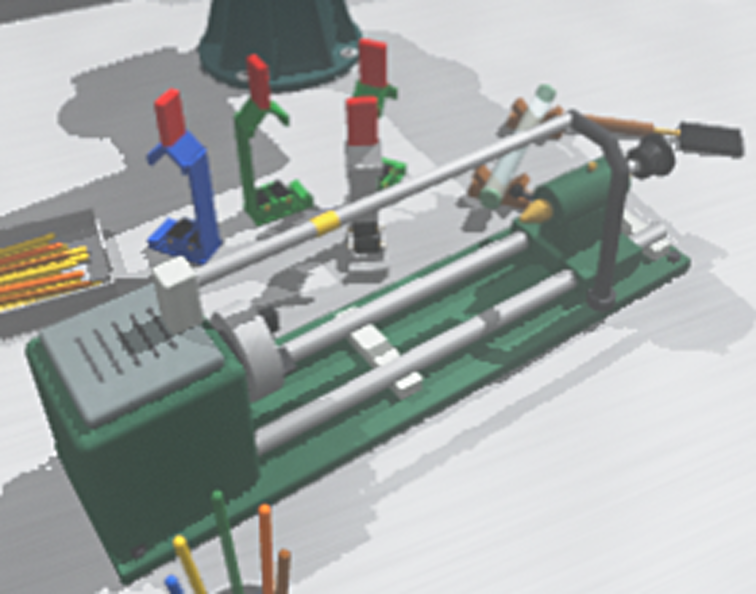

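```bash
cat > h.py <<'E'
import numpy as np, cv2
from plant import monitor, capture, camera_params
def extr(n, st=None):
    p=camera_params(n); K=np.array(p["intrinsics"]); D=np.array(p["D"])
    if n=="wrist":
        T=np.array(p["tool_from_camera"]); R=np.array(st["orientation"])
        Rc=R@T[:3,:3]; c=R@T[:3,3]+np.array(st["eef_pos"]); return K,D,Rc,c
    Rw=cv2.Rodrigues(np.array(p["rvec"],float))[0]; return K,D,Rw.T,-Rw.T@np.array(p["tvec"]).ravel()
def ray(cam,uv):
    K,D,R,c=cam
    q=cv2.undistortPoints(np.array([[uv]],float),K,D)[0,0]
    d=R@np.array([q[0],q[1],1]); return c,d/np.linalg.norm(d)
def onz(cam,uv,z):
    c,d=ray(cam,uv); return c+d*(z-c[2])/d[2]
def tri(pairs):
    A=np.zeros((3,3));b=np.zeros(3);rs=[ray(*p) for p in pairs]
    for c,d in rs:
        M=np.eye(3)-np.outer(d,d);A+=M;b+=M@c
    x=np.linalg.solve(A,b); return x,[np.linalg.norm((np.eye(3)-np.outer(d,d))@(x-c)) for c,d in rs]
def proj(cam,X):
    K,D,R,c=cam
    return cv2.projectPoints(np.atleast_2d(X).astype(float)-0,cv2.Rodrigues(R.T)[0],-R.T@c,K,D)[0][:,0]
def mask(img,name):
    h=cv2.cvtColor(img,cv2.COLOR_RGB2HSV); H,S,V=[h[...,i].astype(int) for i in range(3)]
    m={"red":((H<7)|(H>172))&(S>140)&(V>70),"yel":(H>20)&(H<32)&(S>150)&(V>110)}[name]
    return m.astype(np.uint8)
def blobs(m,amin=8):
    n,l,s,c=cv2.connectedComponentsWithStats(m)
    return [(s[i,4],c[i].round(1).tolist(),s[i,:4].tolist()) for i in range(1,n) if s[i,4]>=amin]
E
python3 - <<'E'
from h import *
for n in ["scene","top"]:
    img=cv2.imread(f"pics/{n}0.png")[:,:,::-1].copy()
    for k in ["red","yel"]: print(n,k,blobs(mask(img,k)))
E
```

```text
scene red [(np.int32(16), [297.8, 161.0], [294, 160, 9, 3]), (np.int32(24), [254.8, 167.7], [252, 165, 7, 6]), (np.int32(56), [223.1, 184.8], [218, 178, 10, 20]), (np.int32(23), [293.3, 181.9], [289, 181, 10, 3]), (np.int32(17), [511.7, 188.7], [510, 187, 4, 5]), (np.int32(24), [555.8, 196.1], [554, 193, 5, 8])]
scene yel [(np.int32(76), [111.8, 23.1], [105, 0, 14, 48]), (np.int32(32), [118.8, 57.0], [116, 49, 7, 17]), (np.int32(18), [123.8, 62.3], [122, 58, 4, 11]), (np.int32(37), [280.3, 226.5], [276, 224, 9, 7]), (np.int32(134), [167.5, 245.6], [138, 237, 54, 17]), (np.int32(76), [141.2, 260.3], [132, 255, 29, 11]), (np.int32(44), [229.4, 352.3], [225, 344, 11, 22]), (np.int32(14), [256.3, 367.6], [255, 366, 4, 4])]
top red [(np.int32(30), [98.6, 125.5], [96, 123, 7, 7]), (np.int32(31), [125.1, 152.0], [122, 149, 8, 8]), (np.int32(23), [408.0, 182.0], [405, 180, 7, 5]), (np.int32(46), [323.2, 221.5], [318, 219, 11, 6]), (np.int32(72), [382.8, 252.8], [377, 249, 13, 9]), (np.int32(41), [303.2, 256.7], [299, 252, 9, 10]), (np.int32(51), [347.3, 262.3], [345, 257, 6, 11])]
top yel [(np.int32(262), [99.7, 143.6], [82, 128, 35, 30]), (np.int32(19), [120.0, 147.0], [117, 144, 7, 7]), (np.int32(36), [360.6, 162.4], [357, 160, 8, 6]), (np.int32(27), [281.9, 180.6], [279, 179, 8, 5]), (np.int32(15), [190.4, 233.7], [187, 231, 8, 7]), (np.int32(68), [436.3, 240.1], [418, 239, 37, 3]), (np.int32(8), [430.2, 243.1], [427, 243, 7, 2]), (np.int32(42), [445.0, 244.3], [435, 243, 21, 3]), (np.int32(45), [434.6, 247.7], [420, 247, 28, 3]), (np.int32(12), [454.5, 248.5], [452, 248, 6, 2]), (np.int32(47), [422.7, 251.0], [410, 250, 29, 3]), (np.int32(97), [433.6, 254.9], [412, 253, 44, 5]), (np.int32(14), [408.8, 257.8], [406, 257, 7, 3]), (np.int32(38), [414.4, 261.8], [406, 261, 20, 3])]
```

```bash
python3 - <<'E'
from h import *
T=extr("top");S=extr("scene")
print("cams",T[3].round(),S[3].round())
for nm,t,s in [("band",(360.6,162.4),(280.3,226.5)),("gripTop",(322.8,221.3),(293.5,182.2)),("railend",(266.5,178.5),(371.9,188.7))]:
    x,e=tri([(T,t),(S,s)]);print(nm,x.round(1),np.round(e,1), onz(T,t,195).round(1))
a=onz(T,(360.6,162.4),195)
for uv in [(266.5,178.5),(280,176.5),(330,168)]:
    b=onz(T,uv,195); d=b-a; print(b.round(1),np.degrees(np.arctan2(-d[0],d[1])).round(2), np.linalg.norm(d).round(1))
# grip axis
img=cv2.imread("pics/top0.png")[:,:,::-1].copy(); m=mask(img,"red")
ys,xs=np.nonzero(m); k=(abs(xs-323)<9)&(abs(ys-221)<7)
P=np.array([onz(T,(x,y),192)[:2] for x,y in zip(xs[k],ys[k])]); c=P.mean(0); u,s,v=np.linalg.svd(P-c); print(c,v[0],np.degrees(np.arctan2(v[0][1],v[0][0])),s/np.sqrt(len(P))*3.46)
E
```

```text
cams [ 429.  -25. 1225.] [1193. -333.  692.]
band [ 618.3 -149.3  198.9] [0.7 0.7] [ 618.8 -150.4  195. ]
gripTop [453.9 -52.  189.4] [1. 1.] [454.2 -51.  195. ]
railend [567.4 107.7 194.8] [1.9 1.9] [566.5 106.  195. ]
[566.5 106.  195. ] 11.53 261.7
[573.   69.3 195. ] 11.75 224.4
[600.6 -66.7 195. ] 12.24 85.7
[453.60559984 -52.1853586 ] [-0.26283624 -0.96484046] -105.23842156728347 [28.71370996 11.34225451]
```

```bash
cat >> h.py <<'E'
def down(h):  # tool x heading h deg, tool z down
    c,s=np.cos(np.radians(h)),np.sin(np.radians(h)); return np.array([[c,s,0],[s,-c,0],[0,0,-1.]])
def plan(p1,h1,n,hand,st=None):
    """print n rows from the measured pose to p1/heading h1, straight line"""
    st=st or monitor.state(); R=np.array(st["orientation"]);p=np.array(st["eef_pos"],float)
    from scipy.spatial.transform import Rotation as Ro
    w=Ro.from_matrix(R.T@down(h1)).as_rotvec(); out=[]
    for i in range(n):
        dp=(np.array(p1)-p)/(n-i); q=R.T@dp/200; ww=w/n
        out.append([*np.round(np.degrees(ww)/5,3),*np.round(q,4),hand]); R=R@Ro.from_rotvec(ww).as_matrix(); p=p+dp
    for o in out: print(", ".join(f"{x:g}" for x in o)+",")
E
python3 - <<'E'
from h import *
plan((454,-51,300),75,12,0)
E
```

```text
-0.001, -0.001, -0.983, 0.1759, -0.1772, -0.0207, 0,
-0.001, -0.001, -0.983, 0.1905, -0.1614, -0.0207, 0,
-0.001, -0.001, -0.983, 0.2036, -0.1445, -0.0208, 0,
-0.001, -0.001, -0.983, 0.2152, -0.1266, -0.0208, 0,
-0.001, -0.001, -0.983, 0.2253, -0.1076, -0.0208, 0,
-0.001, -0.001, -0.983, 0.2337, -0.088, -0.0209, 0,
-0.001, -0.001, -0.983, 0.2403, -0.0676, -0.0209, 0,
-0.001, -0.001, -0.983, 0.2452, -0.0468, -0.0209, 0,
-0.001, -0.001, -0.983, 0.2483, -0.0256, -0.0209, 0,
-0.001, -0.001, -0.983, 0.2496, -0.0042, -0.0209, 0,
-0.001, -0.001, -0.983, 0.2491, 0.0172, -0.021, 0,
-0.001, -0.001, -0.983, 0.2467, 0.0384, -0.021, 0,
```

```bash
python3 -m handwheel '[0,0,-0.98,0.176,-0.177,-0.04,0, 0,0,-0.98,0.19,-0.161,-0.04,0, 0,0,-0.98,0.204,-0.144,-0.04,0, 0,0,-0.98,0.215,-0.127,-0.04,0, 0,0,-0.98,0.225,-0.108,-0.03,0, 0,0,-0.98,0.234,-0.088,-0.02,0, 0,0,-0.98,0.24,-0.068,-0.02,0, 0,0,-0.98,0.245,-0.047,-0.02,0, 0,0,-0.98,0.248,-0.026,-0.02,0, 0,0,-0.98,0.25,-0.004,0,0, 0,0,-0.98,0.249,0.017,0,0, 0,0,-0.98,0.247,0.038,0,0]' 40; python3 - <<'E'
from h import *
st=monitor.state(); print(st["eef_pos"],st["orientation"].round(3).tolist(),st["time_s"],st["joints"].round(2))
import pickle
im=capture("wrist"); cv2.imwrite("pics/w1.png",im[:,:,::-1]); pickle.dump(st,open("w1.pkl","wb"))
E
```

```text
time_s: 1.65
eef_pos: [453.5, -33.8, 304.7]
orientation: [[0.236, 0.972, 0.002], [0.972, -0.236, 0.002], [0.002, 0.002, -1.0]]
force: [1.5, -0.6, 0.0]
gripper_width: 85.4
[453.54321781 -33.77412263 304.71094511] [[0.236, 0.972, 0.002], [0.972, -0.236, 0.002], [0.002, 0.002, -1.0]] 1.65 [-0.23  0.09  1.73  0.    1.32  0.01]
```

View pics/w1.png

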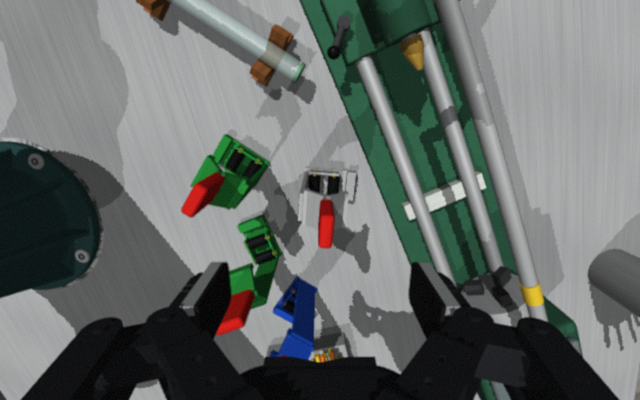

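```bash
python3 - <<'E'
import cv2
a=cv2.imread("pics/w1.png")
b=a[150:270,270:390]; cv2.imwrite("pics/w1c.png",cv2.resize(b,None,fx=5,fy=5,interpolation=cv2.INTER_CUBIC))
for y in range(196,252,4): print(y,[a[y,x].tolist()[2]*1000+a[y,x].tolist()[1] for x in range(314,338,2)])
E
```

```text
196 [147150, 150153, 152153, 148150, 133133, 94095, 105106, 115118, 101101, 92094, 97100, 94094]
200 [146148, 151153, 152155, 141122, 120038, 113021, 112032, 111035, 98043, 91086, 95095, 94095]
204 [152154, 150153, 152154, 117060, 121016, 117014, 115017, 111011, 103012, 76035, 82086, 96097]
208 [149151, 151153, 146142, 114037, 122019, 118015, 116014, 117017, 112016, 84021, 63062, 92093]
212 [152152, 150152, 146142, 108020, 122016, 118014, 117018, 117017, 114016, 94010, 68058, 63064]
216 [155156, 152155, 138132, 118018, 184027, 189025, 189025, 185028, 180025, 153023, 76042, 79079]
220 [154156, 151153, 124104, 149020, 202031, 210033, 209032, 206030, 207034, 175028, 91041, 75079]
224 [153154, 154155, 117078, 166021, 205033, 213034, 209032, 206030, 203031, 157019, 84057, 75077]
228 [156160, 154156, 120076, 181027, 205031, 212034, 208032, 205029, 197028, 145022, 75069, 72075]
232 [170173, 163167, 129083, 187026, 208032, 210034, 209035, 204032, 188027, 133025, 61062, 63063]
236 [168169, 165167, 129074, 189026, 210034, 210035, 206032, 202030, 182030, 114028, 63066, 65067]
240 [168167, 166170, 139073, 197029, 210033, 210035, 203032, 200027, 170021, 91033, 64065, 67068]
244 [164167, 165168, 157087, 202030, 212036, 207033, 203032, 197028, 157019, 117093, 71073, 64063]
248 [165167, 163165, 146148, 139129, 139105, 143104, 143098, 144099, 130110, 137140, 136137, 110111]
```

View pics/w1c.png

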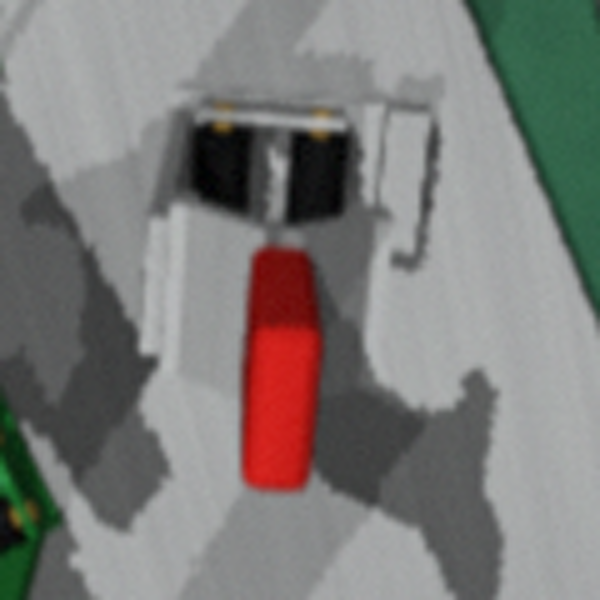

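```bash
cat >> h.py <<'E'
def gripfit(img,st,z,near):
    W=extr("wrist",st); R=img[...,0].astype(int);G=img[...,1].astype(int)
    m=((R>150)&(G<70)).astype(np.uint8)
    n,l,s,c=cv2.connectedComponentsWithStats(m)
    i=min((i for i in range(1,n) if s[i,4]>60),key=lambda i:np.hypot(*(c[i]-near)))
    ys,xs=np.nonzero(l==i); P=np.array([onz(W,(x,y),z)[:2] for x,y in zip(xs,ys)]).astype(np.float32)
    r=cv2.minAreaRect(P*10); mu=P.mean(0); u,sv,v=np.linalg.svd(P-mu,full_matrices=False); v=v[0]*np.sign(v[0][1])
    return c[i],mu,np.degrees(np.arctan2(v[1],v[0])),sv*np.sqrt(12/len(P)),np.array(r[0])/10,np.array(r[1])/10,r[2]
E
python3 - <<'E'
from h import *; import pickle
st=pickle.load(open("w1.pkl","rb")); img=cv2.imread("pics/w1.png")[:,:,::-1]
g=gripfit(img,st,192,(326,232)); print([np.round(x,1) for x in g])
W=extr("wrist",st);T=extr("top");S=extr("scene")
print(tri([(W,g[0]),(T,(322.8,221.3))]),tri([(W,g[0]),(S,(293.5,182))]),tri([(W,g[0]),(S,(293.5,182)),(T,(322.8,221.3))]))
# band & rail
bl=[b for b in blobs(mask(img,"yel"),30)]; print(bl)
for uv in [(533,296)]:
    print(tri([(W,uv),(T,(360.6,162.4))]),tri([(W,uv),(S,(280.3,226.5))]),tri([(W,uv),(S,(280.3,226.5)),(T,(360.6,162.4))]))
print(onz(W,(414,66),100), onz(T,(277,180),100))
E
```

```text
[array([325.4, 230.8]), array([453.7, -52.6], dtype=float32), np.float32(72.3), array([28.4,  9.9]), array([453.6, -52.8]), array([28.6, 10.1]), np.float64(72.2)]
(array([454.05841306, -50.90760343, 196.12420259]), [np.float64(0.07962568934846309), np.float64(0.07962568934854541)]) (array([453.62741306, -53.05656292, 190.19169033]), [np.float64(0.14146776926260957), np.float64(0.14146776926263951)]) (array([453.89115083, -52.34570745, 190.46287589]), [np.float64(0.7491076239875004), np.float64(0.6918147888709062), np.float64(1.3298326161435383)])
[(np.int32(163), [416.5, 54.9], [409, 41, 14, 29]), (np.int32(324), [533.2, 295.5], [522, 284, 22, 22]), (np.int32(32), [316.9, 358.0], [315, 354, 5, 8])]
(array([ 616.47584247, -150.1994011 ,  201.85111464]), [np.float64(1.1996257560969954), np.float64(1.1996257560971044)]) (array([ 617.48302066, -150.37328913,  199.64064118]), [np.float64(2.1069106555331705), np.float64(2.106910655533082)]) (array([ 617.63597093, -150.1854653 ,  199.70937723]), [np.float64(2.315948945475408), np.float64(1.902870814685456), np.float64(0.43809821547346317)])
[572.22760814  60.57457481 100.        ] [575.50813471  86.58023502 100.        ]
```

```bash
python3 - <<'E'
from h import *
print(monitor.state()["eef_pos"])
plan((453.7,-52.6,250),72.3,3,0.45)
T=extr("top")
for uv in [(303.2,256.7),(347.3,262.3),(382.8,252.8)]: print(onz(T,uv,185).round())
E
```

```text
[455.88187016 -28.80648096 304.83161347]
0.01, -0.029, 0.29, -0.0401, 0.0054, 0.0911, 0.45,
0.01, -0.029, 0.29, -0.0397, 0.0064, 0.0912, 0.45,
0.01, -0.029, 0.29, -0.0393, 0.0075, 0.0913, 0.45,
[357.  -1. 185.]
[ 345. -121.  185.]
[ 373. -218.  185.]
```

```bash
python3 -m handwheel '[0.01,-0.03,0.29,-0.04,0.0055,0.09,0.45, 0.01,-0.03,0.29,-0.04,0.0065,0.09,0.45, 0.01,-0.03,0.29,-0.04,0.0075,0.09,0.45, 0,0,0,0,0,0,0.45]' ; python3 - <<'E'
from h import *
import pickle
st=monitor.state(); 
im=capture("wrist"); cv2.imwrite("pics/w2.png",im[:,:,::-1]); pickle.dump(st,open("w2.pkl","wb"))
g=gripfit(im,st,192,(320,260)); print([np.round(x,1) for x in g])
s1=pickle.load(open("w1.pkl","rb")); print(tri([(extr("wrist",st),g[0]),(extr("wrist",s1),(325.4,230.8))]),tri([(extr("wrist",st),g[0]),(extr("scene"),(293.5,182))]))
E
```

```text
time_s: 2.2
eef_pos: [453.9, -50.7, 249.0]
orientation: [[0.3, 0.954, -0.001], [0.954, -0.3, 0.0], [-0.0, -0.001, -1.0]]
force: [1.1, 0.5, -0.3]
gripper_width: 46.9
[array([320.8, 238.3]), array([453.8, -52.4], dtype=float32), np.float32(71.7), array([28.2, 10.4]), array([453.8, -52.7]), array([28.2, 10.2]), np.float64(72.2)]
(array([453.36897618, -53.94069526, 188.12892549]), [np.float64(0.08412899558969635), np.float64(0.0841289955896556)]) (array([453.63427324, -52.98022011, 190.14359348]), [np.float64(0.0620456074522456), np.float64(0.062045607452198406)])
```

View pics/w2.png

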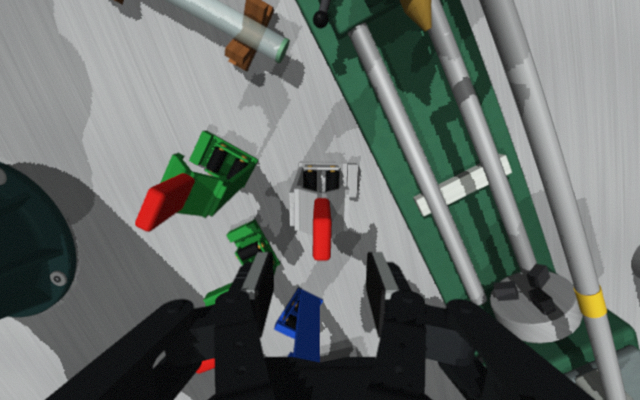

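```bash
python3 -m handwheel '[0,0,0,-0.005,0,0.12,0.45, 0,0,0,-0.004,0,0.12,0.45, 0,0,0,0,0,0.13,0.45, 0,0,0,0,0,0.015,0.45]'; python3 -c "
from h import *
s=monitor.state();print(s['eef_pos'],s['gripper_width'])"
```

```text
time_s: 2.75
eef_pos: [457.5, -52.9, 175.3]
orientation: [[0.299, 0.954, 0.009], [0.954, -0.299, -0.001], [0.001, 0.009, -1.0]]
force: [-0.4, 0.6, -0.7]
gripper_width: 46.9
[457.54379182 -52.90130882 175.30014552] 46.90996403838607
```

```bash
python3 -m handwheel '[0,0,0,0.001,-0.018,0.01,0.45, 0,0,0,0,0,0,0.7, 0,0,0,0,0,0,1, 0,0,0,0,0,0,1, 0,0,0,0,0,0,1]' 70; python3 -c "
from h import *
s=monitor.state();print(s['eef_pos'],s['gripper_width'],s['orientation'].round(3).tolist())
cv2.imwrite('pics/w3.png',capture('wrist')[:,:,::-1])"
```

```text
time_s: 3.38
eef_pos: [455.7, -51.8, 176.3]
orientation: [[0.299, 0.954, 0.013], [0.954, -0.299, -0.002], [0.002, 0.013, -1.0]]
force: [0.1, 0.1, -3.5]
gripper_width: 11.3
[455.6742069  -51.78951078 176.30271225] 11.258997984872948 [[0.299, 0.954, 0.013], [0.954, -0.299, -0.002], [0.002, 0.013, -1.0]]
```

View pics/w3.png

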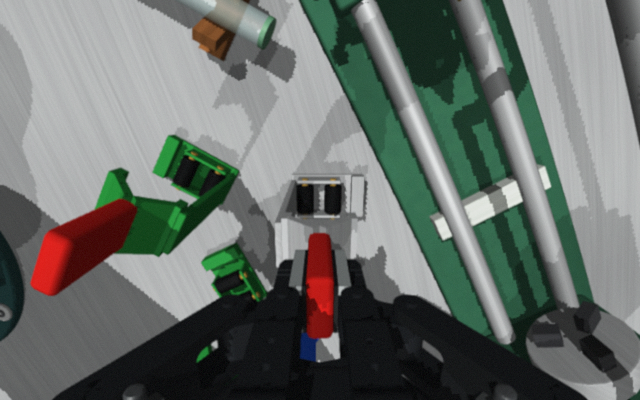

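```bash
python3 - <<'E'
from h import *; import pickle
for k in ["w1","w2"]:
    st=pickle.load(open(k+".pkl","rb")); img=cv2.imread(f"pics/{k}.png"); g=cv2.cvtColor(img,cv2.COLOR_BGR2GRAY)
    m=mask(img[:,:,::-1].copy(),"yel"); W=extr("wrist",st)
    print(k,[b for b in blobs(m,60)])
    # print gray profile rows near rail
    for y in (30,100,150,200,250):
        xs=range(430,600); row=g[y].astype(int); print(y,[ (x) for x in range(430,600) if abs(row[x+1]-row[x-1])>40])
E
```

```text
w1 [(np.int32(163), [416.5, 54.9], [409, 41, 14, 29]), (np.int32(324), [533.2, 295.5], [522, 284, 22, 22])]
30 []
100 [451, 452]
150 [451, 467, 468]
200 [444, 445, 455, 457, 458, 468, 483, 484]
250 [430, 442, 443, 498]
w2 [(np.int32(166), [422.4, 10.8], [412, 0, 18, 29]), (np.int32(536), [592.7, 304.5], [574, 288, 33, 30])]
30 [450, 451, 471, 472, 489, 490]
100 [464, 465, 477, 478, 497, 498, 513, 514, 515]
150 [495, 496, 497, 514, 515, 516, 530, 531, 532]
200 [445, 446, 454, 455, 456, 457, 458, 513, 514, 532, 547, 548]
250 [448, 449, 465, 466, 531, 532, 548, 549, 562, 563]
```

```bash
python3 - <<'E'
import cv2
a=cv2.imread("pics/w2.png")[0:400,400:640]
cv2.imwrite("pics/w2c.png",cv2.resize(a[:330],None,fx=1.8,fy=1.8,interpolation=cv2.INTER_CUBIC))
E
```

```text
(no output)
```

View pics/w2c.png

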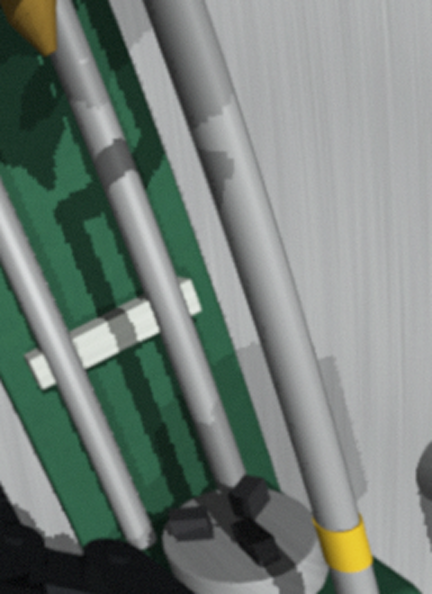

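```bash
python3 - <<'E'
from h import *; import pickle
s2=pickle.load(open("w2.pkl","rb"));s1=pickle.load(open("w1.pkl","rb"));W=extr("wrist",s2);W1=extr("wrist",s1);T=extr("top");S=extr("scene")
a=onz(W,(497.5,0),195);b=onz(W,(592.3,303.5),195);d=a-b;print(a,b,np.degrees(np.arctan2(-d[0],d[1])))
print("band w2/T",tri([(W,(592.7,304.5)),(T,(360.6,162.4))]),"w2/S",tri([(W,(592.7,304.5)),(S,(280.3,226.5))]),"w1/w2",tri([(W,(592.7,304.5)),(W1,(533.2,295.5))]))
print("tip",tri([(W,(427.8,29)),(W1,(414.5,69.5))]),onz(W,(427.8,29),100),onz(W1,(414.5,69.5),100))
# tip scene crop (522,215)
print(tri([(W,(427.8,29)),(S,(160+521/2.7,145+216/2.7))]))
# knob, top
print("knob top",onz(T,(210+67/3.33,125+215/3.33),100), "flange end",onz(T,(210+47/3.33,125+218/3.33),100))
print("knob tri",tri([(T,(210+67/3.33,125+215/3.33)),(S,(160+655/2.7,145+157/2.7))]))
E
```

```text
[580.37446638  47.56274803 195.        ] [ 620.04427418 -155.67882596  195.        ] 11.04444755331424
band w2/T (array([ 616.75446596, -150.37827174,  200.68825367]), [np.float64(1.1665000919247936), np.float64(1.166500091924827)]) w2/S (array([ 617.29372198, -150.12150263,  199.38501561]), [np.float64(1.9272072910347302), np.float64(1.9272072910347298)]) w1/w2 (array([ 618.21541088, -153.89548244,  197.66895663]), [np.float64(0.08877080785464882), np.float64(0.08877080785484817)])
tip (array([565.49769085,  54.3293921 , 127.7507742 ]), [np.float64(2.242239368575154), np.float64(2.242239368575027)]) [577.61086257  56.55021508 100.        ] [572.20551728  57.21125639 100.        ]
(array([576.80618725,  57.06142339, 103.3521644 ]), [np.float64(1.0043097334876265), np.float64(1.0043097334877888)])
knob top [542.79832194 225.24333411 100.        ] flange end [539.58730513 243.06690094 100.        ]
knob tri (array([545.01033716, 228.88198546, 100.26871122]), [np.float64(4.201844148453603), np.float64(4.201844148453518)])
```

```bash
python3 -m handwheel '[0,0,0,0,0,-0.15,1, 0,0,0,0,0,-0.18,1, 0,0,0,0,0,-0.18,1]'; python3 - <<'E'
from h import *
plan((540.3,12.3,276),101.2,7,1)
E
```

```text
time_s: 3.8
eef_pos: [451.3, -50.8, 277.2]
orientation: [[0.299, 0.954, 0.004], [0.954, -0.299, 0.0], [0.001, 0.004, -1.0]]
force: [0.6, 0.2, -3.1]
gripper_width: 11.1
0.006, -0.001, -0.817, 0.062, 0.0472, 0.0011, 1,
0.006, -0.001, -0.817, 0.0585, 0.0515, 0.0011, 1,
0.006, -0.001, -0.817, 0.0547, 0.0555, 0.0011, 1,
0.006, -0.001, -0.817, 0.0506, 0.0593, 0.001, 1,
0.006, -0.001, -0.817, 0.0462, 0.0627, 0.001, 1,
0.006, -0.001, -0.817, 0.0416, 0.0659, 0.001, 1,
0.006, -0.001, -0.817, 0.0369, 0.0687, 0.0009, 1,
```

```bash
python3 -m handwheel '[0,0,-0.82,0.062,0.047,0,1, 0,0,-0.82,0.0585,0.0515,0,1, 0,0,-0.82,0.055,0.0555,0,1, 0,0,-0.82,0.05,0.059,0,1, 0,0,-0.82,0.046,0.063,0,1, 0,0,-0.82,0.042,0.066,0,1, 0,0,-0.82,0.037,0.069,0,1, 0,0,0,0,0,0,1]'; python3 - <<'E'
from h import *; import pickle
st=monitor.state();pickle.dump(st,open("w4.pkl","wb"))
cv2.imwrite('pics/w4.png',capture('wrist')[:,:,::-1])
cv2.imwrite('pics/s4.png',capture('scene')[:,:,::-1])
a=cv2.imread("pics/s4.png")[145:325,180:440]
cv2.imwrite("pics/s4c.png",cv2.resize(a,None,fx=3,fy=3,interpolation=cv2.INTER_CUBIC))
E
```

```text
time_s: 4.8
eef_pos: [542.3, 14.5, 278.8]
orientation: [[-0.211, 0.978, 0.005], [0.978, 0.211, -0.001], [-0.002, 0.005, -1.0]]
force: [0.3, 0.4, -2.5]
gripper_width: 11.0
```

View pics/w4.png

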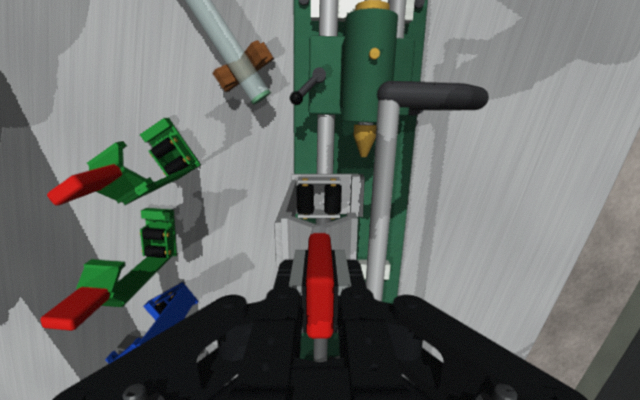

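View pics/s4c.png

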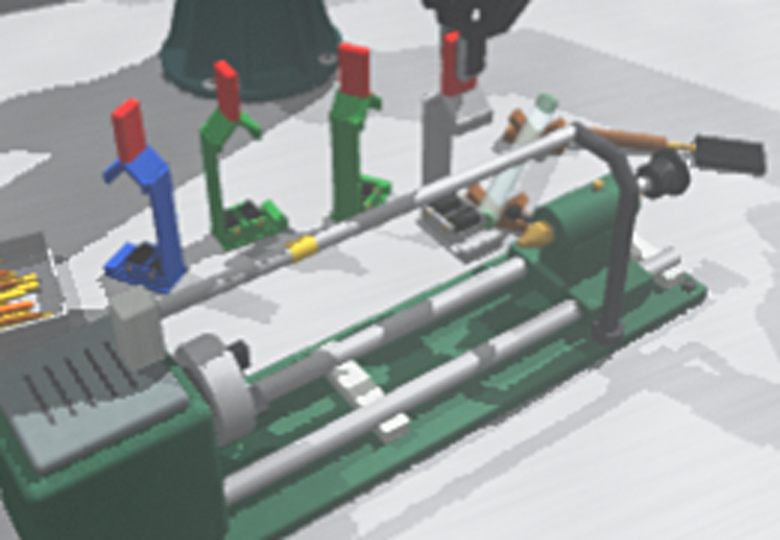

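```bash
python3 - <<'E'
from h import *; import pickle
st=pickle.load(open("w4.pkl","rb"));W=extr("wrist",st)
g=cv2.cvtColor(cv2.imread("pics/w4.png"),cv2.COLOR_BGR2GRAY).astype(int)
for y in (120,150,180,210,240,270): print(y,[(x,g[y,x+1]-g[y,x-1]) for x in range(360,405) if abs(g[y,x+1]-g[y,x-1])>25])
E
```

```text
120 [(378, np.int64(31)), (396, np.int64(-34)), (397, np.int64(-59)), (398, np.int64(-73)), (399, np.int64(-45))]
150 [(360, np.int64(34)), (368, np.int64(-31)), (369, np.int64(-40)), (370, np.int64(-32)), (375, np.int64(35)), (376, np.int64(27)), (394, np.int64(-29)), (395, np.int64(-46)), (396, np.int64(-32)), (402, np.int64(-30))]
180 [(360, np.int64(-66)), (363, np.int64(-29)), (364, np.int64(-40)), (391, np.int64(-30)), (392, np.int64(-42)), (393, np.int64(-35)), (400, np.int64(-29)), (401, np.int64(-27))]
210 [(362, np.int64(-38)), (363, np.int64(-43)), (371, np.int64(31)), (372, np.int64(32)), (388, np.int64(-27)), (389, np.int64(-53)), (390, np.int64(-65)), (391, np.int64(-39))]
240 [(369, np.int64(26)), (370, np.int64(35)), (385, np.int64(-35)), (386, np.int64(-47)), (387, np.int64(-46)), (403, np.int64(45)), (404, np.int64(56))]
270 [(360, np.int64(66)), (361, np.int64(143)), (362, np.int64(118)), (363, np.int64(42)), (365, np.int64(-71)), (366, np.int64(-100)), (367, np.int64(-35)), (368, np.int64(26)), (369, np.int64(26)), (382, np.int64(-28)), (384, np.int64(64)), (385, np.int64(64)), (388, np.int64(-31)), (389, np.int64(-106)), (390, np.int64(-114)), (391, np.int64(-36)), (399, np.int64(34)), (400, np.int64(58)), (401, np.int64(43)), (402, np.int64(26))]
```

```bash
python3 - <<'E'
from h import *; import pickle
st=pickle.load(open("w4.pkl","rb"));W=extr("wrist",st);S=extr("scene")
P=np.array([onz(W,uv,195) for uv in [(388,120),(385.3,150),(380.8,210),(378,240)]])
d=P[0]-P[-1]; print(P.round(1),np.degrees(np.arctan2(-d[0],d[1])))
b=np.array([618.,-151]); d=P.mean(0)[:2]-b; yaw=np.arctan2(-d[0],d[1]); print("yaw from band",np.degrees(yaw))
print("tip",onz(W,(365.5,158),100), tri([(W,(365.5,158)),(S,(160+521/2.7,145+216/2.7))]))
print("railend",onz(W,(387,92),195))
print(st["eef_pos"],monitor.state()["eef_pos"])
E
```

```text
[[570.9  92.6 195. ]
 [574.4  73.5 195. ]
 [582.7  32.2 195. ]
 [586.9   9.5 195. ]] 10.899536135481732
yaw from band 10.94598793298876
tip [579.85344306  54.98428148 100.        ] (array([579.11296937,  56.08119664, 105.7488878 ]), [np.float64(0.5457276263666919), np.float64(0.545727626366785)])
railend [565.64876863 109.14742783 195.        ]
[542.25028173  14.46247207 278.84505912] [541.10972119  13.9239085  278.77619827]
```

```bash
python3 - <<'E'
from h import *
plan((584.7,20,277),101,3,1)
E
```

```text
0.013, 0.008, 0.073, -0.0053, 0.0731, 0.0032, 1,
0.013, 0.008, 0.073, -0.0048, 0.0732, 0.0031, 1,
0.013, 0.008, 0.073, -0.0044, 0.0732, 0.003, 1,
```

```bash
python3 -m handwheel '[0.01,0.01,0.07,-0.005,0.073,0.003,1, 0.01,0.01,0.07,-0.005,0.073,0.003,1, 0.01,0.01,0.07,-0.0045,0.073,0.003,1, 0,0,0,0,0,0,1, 0,0,0,0,0,0,1]'; python3 - <<'E'
from h import *; import pickle
st=monitor.state();pickle.dump(st,open("w5.pkl","wb"))
cv2.imwrite('pics/w5.png',capture('wrist')[:,:,::-1])
cv2.imwrite('pics/s5.png',capture('scene')[:,:,::-1])
a=cv2.imread("pics/s5.png")[115:295,200:460]
cv2.imwrite("pics/s5c.png",cv2.resize(a,None,fx=3,fy=3,interpolation=cv2.INTER_CUBIC))
E
```

```text
time_s: 5.52
eef_pos: [587.4, 19.3, 276.6]
orientation: [[-0.187, 0.982, -0.0], [0.982, 0.187, 0.001], [0.001, 0.0, -1.0]]
force: [0.3, -0.5, -2.0]
gripper_width: 11.3
```

View pics/w5.png

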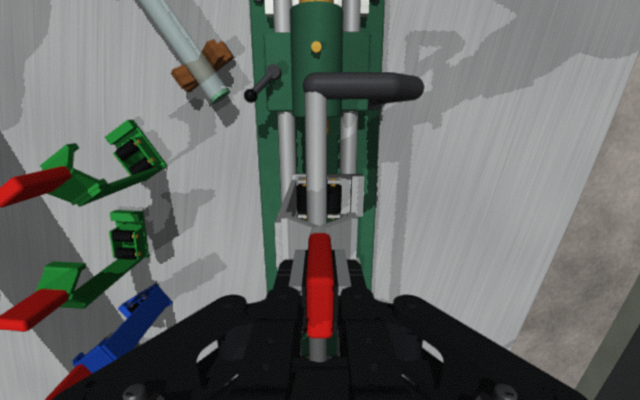

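View pics/s5c.png

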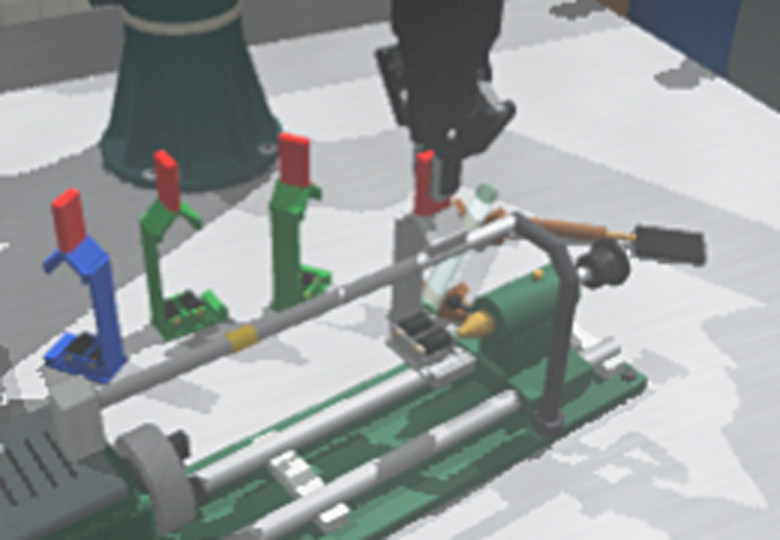

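```bash
python3 - <<'E'
from h import *; import pickle
st=pickle.load(open("w5.pkl","rb"));W=extr("wrist",st)
R=st["orientation"];p=st["eef_pos"]
for uv in [(316,120),(317,180),(318,215),(318.5,350)]:
    X=onz(W,uv,195); print(X.round(1),(R.T@(X-p)).round(1))
print(monitor.state()["eef_pos"])
g=gripfit(cv2.imread("pics/w5.png")[:,:,::-1],st,292,(318,310)); print([np.round(x,1) for x in g], R.T@(np.append(g[1],292)-p))
g=gripfit(cv2.imread("pics/w5.png")[:,:,::-1],st,292,(318,310)); print([np.round(x,1) for x in g])
E
```

```text
[571.5  88.  195. ] [70.5 -2.7 81.6]
[579.4  49.5 195. ] [31.1 -2.2 81.6]
[584.7  25.  195. ] [ 6.  -1.5 81.6]
[606.8 -90.1 195. ] [-111.1   -1.3   81.5]
[587.22796239  19.28496653 276.75582046]
[array([319.7, 307. ]), array([587.3,  17.9], dtype=float32), np.float32(100.1), array([29.1,  8.5]), array([587.2,  17.5]), array([ 9.4, 28.1]), np.float64(10.5)] [ -1.343668    -0.29556882 -15.39802211]
[array([319.7, 307. ]), array([587.3,  17.9], dtype=float32), np.float32(100.1), array([29.1,  8.5]), array([587.2,  17.5]), array([ 9.4, 28.1]), np.float64(10.5)]
```

```bash
python3 -m handwheel '[0,0,0,0,-0.008,0.05,1, 0,0,0,0,0,0.06,1, 0,0,0,0,0,0.04,1, 0,0,0,0,0,0,1]'; python3 -m handwheel '[0,0,0,0,0,0.01,1, 0,0,0,0,0,0,1]'
```

```text
time_s: 6.12
eef_pos: [583.9, 19.0, 244.0]
orientation: [[-0.187, 0.982, -0.002], [0.982, 0.187, 0.001], [0.001, -0.001, -1.0]]
force: [0.4, -0.7, -2.2]
gripper_width: 10.9
time_s: 6.38
eef_pos: [584.4, 19.0, 242.3]
orientation: [[-0.187, 0.982, -0.001], [0.982, 0.187, 0.001], [0.001, -0.0, -1.0]]
force: [0.4, 0.0, -3.2]
gripper_width: 11.3
```

```bash
python3 -m handwheel '[0,0,0,0,0,0.01,1, 0,0,0,0,0,0,1]'
```

```text
time_s: 6.62
eef_pos: [585.3, 19.0, 241.1]
orientation: [[-0.187, 0.982, 0.002], [0.982, 0.187, 0.0], [0.0, 0.002, -1.0]]
force: [-0.1, -0.2, -2.9]
gripper_width: 10.7
```

```bash
python3 -m handwheel '[0,0,0,0,0,0.01,1, 0,0,0,0,0,0,1]'; python3 -m handwheel '[0,0,0,0,0,0.008,1, 0,0,0,0,0,0,1]'
```

```text
time_s: 6.88
eef_pos: [585.4, 19.0, 241.1]
orientation: [[-0.187, 0.982, 0.003], [0.982, 0.187, 0.0], [-0.0, 0.003, -1.0]]
force: [0.9, 0.3, -3.7]
gripper_width: 11.5
time_s: 7.12
eef_pos: [585.4, 19.0, 240.9]
orientation: [[-0.187, 0.982, 0.004], [0.982, 0.187, 0.0], [-0.001, 0.004, -1.0]]
force: [-0.3, 0.4, -2.9]
gripper_width: 11.1
```

```bash
python3 -m handwheel '[0,0,0,-0.05,0,0,1, 0,0,0,-0.1,0,0,1, 0,0,0,-0.1,0,0,1, 0,0,0,-0.1,0,0,1, 0,0,0,-0.1,0,0,1, 0,0,0,0,0,0,1]'
```

```text
time_s: 7.88
eef_pos: [604.0, -76.5, 240.9]
orientation: [[-0.186, 0.983, 0.005], [0.983, 0.186, 0.001], [-0.0, 0.005, -1.0]]
force: [0.2, -2.1, 0.9]
gripper_width: 11.1
```

```bash
python3 -m handwheel '[0,0,0,-0.08,0,0,1, 0,0,0,-0.1,0,0,1, 0,0,0,-0.1,0,0,1, 0,0,0,-0.05,0,0,1, 0,0,0,0,0,0,1]'; python3 - <<'E'
from h import *; import pickle
st=monitor.state();pickle.dump(st,open("w6.pkl","wb"))
for n in ("scene","wrist","top"): cv2.imwrite(f'pics/{n}6.png',capture(n)[:,:,::-1])
a=cv2.imread("pics/scene6.png")[130:290,180:380]; a=cv2.resize(a,None,fx=2,fy=2,interpolation=cv2.INTER_CUBIC)
b=cv2.imread("pics/top6.png")[120:280,290:490]; b=cv2.resize(b,None,fx=2,fy=2,interpolation=cv2.INTER_CUBIC)
import numpy as np
cv2.imwrite("pics/st6.png",np.hstack([a,b]))
E
```

```text
time_s: 8.5
eef_pos: [617.2, -144.4, 240.9]
orientation: [[-0.186, 0.983, 0.005], [0.983, 0.186, 0.003], [0.002, 0.006, -1.0]]
force: [-0.0, 1.5, 1.4]
gripper_width: 11.3
```

View pics/st6.png

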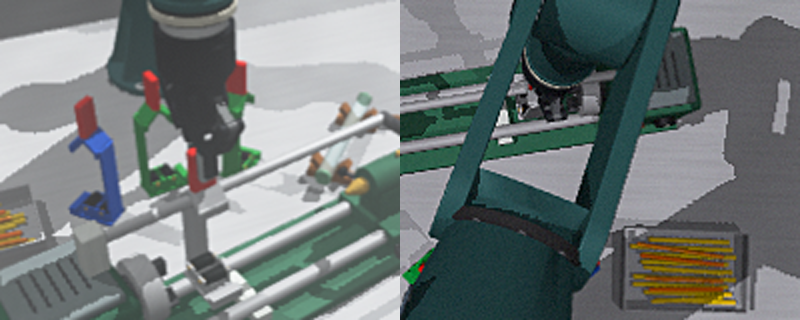

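View pics/wrist6.png

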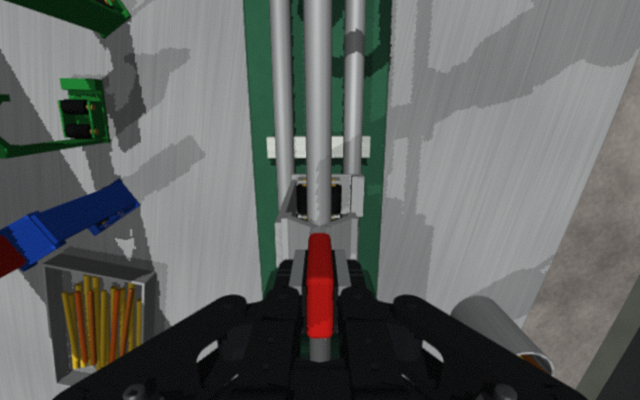

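```bash
python3 - <<'E'
from h import *; import pickle
from scipy.optimize import minimize
yaw=np.radians(10.95); ya=np.array([-np.sin(yaw),np.cos(yaw),0])
o=np.array([618.3,-151,195.])
def sband(cam,uv):
    c,d=ray(cam,uv)
    def f(v):
        a=o+v[0]*ya; n=c-a; n-=n@ya*ya; n/=np.linalg.norm(n); X=a+5.5*n
        r=X-c; r-=r@d*d; return r@r
    m=minimize(f,[0.]); return m.x[0],np.sqrt(m.fun)
T=extr("top");S=extr("scene")
for k,uv in [("w1",(533.2,295.5)),("w2",(592.7,304.5))]: print(k,sband(extr("wrist",pickle.load(open(k+".pkl","rb"))),uv))
print("T",sband(T,(360.6,162.4))); print("S",sband(S,(280.3,226.5)))
for k in ("s4","s5"):
    im=cv2.imread(f"pics/{k}.png")[:,:,::-1].copy(); bl=[b for b in blobs(mask(im,"yel"),15) if 180<b[1][1]<240 and b[1][0]>200]; print(k,bl,[sband(S,b[1]) for b in bl])
st=pickle.load(open("w6.pkl","rb")); print("tcp s",(st["eef_pos"]-o)@ya, monitor.state()["eef_pos"])
for z,n in ((257,"scene6"),):
    im=cv2.imread(f"pics/{n}.png")[:,:,::-1].copy()
    cv2.imwrite("pics/g6.png",cv2.resize(im[195:300,240:330,::-1],None,fx=6,fy=6,interpolation=cv2.INTER_CUBIC))
    print(blobs(mask(im,"red"),8))
E
```

```text
w1 (np.float64(-0.028771302742653226), np.float64(0.6049810945255155))
w2 (np.float64(0.15276963651549713), np.float64(0.7600688192995049))
T (np.float64(1.3449480128102709), np.float64(0.558377828959804))
S (np.float64(1.2754772085757624), np.float64(2.3869604535442943))
s4 [(np.int32(30), [280.7, 226.6], [277, 224, 8, 6])] [(np.float64(2.025349686323339), np.float64(1.861141801658513))]
s5 [] []
tcp s 6.721076109496879 [ 617.11967795 -144.05913502  240.86646781]
[(np.int32(9), [300.1, 161.7], [298, 161, 5, 3]), (np.int32(29), [254.8, 168.2], [252, 165, 7, 7]), (np.int32(14), [221.1, 180.9], [218, 179, 7, 5]), (np.int32(17), [511.7, 188.7], [510, 187, 4, 5]), (np.int32(29), [555.7, 196.6], [554, 193, 5, 8]), (np.int32(16), [275.6, 205.8], [274, 204, 4, 5])]
```

View pics/g6.png

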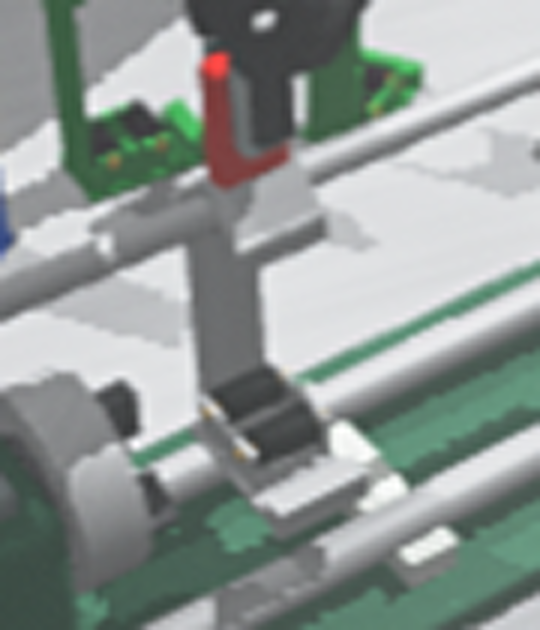

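```bash
python3 -m handwheel '[0,0,0,-0.025,0,0,1, 0,0,0,0,0,0,1]'; python3 - <<'E'
from h import *
yaw=np.radians(10.95); ya=np.array([-np.sin(yaw),np.cos(yaw),0]);xa=np.array([np.cos(yaw),np.sin(yaw),0]);o=np.array([618.3,-151,195.])
S=extr("scene")
for uv in [(277,225.8),(288.3,220.3),(282.7,223.1)]:
    X=onz(S,uv,212); print((X-o)@ya,(X-o)@xa)
st=monitor.state(); print((st["eef_pos"]-o)@ya,(st["eef_pos"]-o)@xa)
E
```

```text
time_s: 8.9
eef_pos: [618.0, -148.3, 240.9]
orientation: [[-0.188, 0.982, 0.005], [0.982, 0.188, 0.002], [0.001, 0.005, -1.0]]
force: [0.9, -3.0, 0.2]
gripper_width: 11.4
-9.913709075014822 8.835411146066665
19.0437773869639 6.716691021623544
4.428440973929716 7.9880836119204455
2.6596137614071242 0.22370945657065427
```

```bash
python3 -m handwheel '[0,0,0,0,0,0,0.8, 0,0,0,0,0,0,0.7, 0,0,0,0,0,0,0.5, 0,0,0,0,0,0,0.5]'; python3 -m handwheel '[0,0,0,0,0,-0.1,0.5, 0,0,0,0,0,-0.2,0.5, 0,0,0,0,0,-0.2,0.5, 0,0,0,0,0,0,0.5]';  python3 - <<'E'
from h import *; import pickle
st=monitor.state();pickle.dump(st,open("w7.pkl","wb"))
for n in ("scene","wrist"): cv2.imwrite(f'pics/{n}7.png',capture(n)[:,:,::-1])
a=cv2.imread("pics/scene7.png")[165:305,200:350]; a=cv2.resize(a,None,fx=4,fy=4,interpolation=cv2.INTER_CUBIC)
cv2.imwrite("pics/s7c.png",a)
E
```

```text
time_s: 9.4
eef_pos: [617.3, -148.2, 240.2]
orientation: [[-0.188, 0.982, 0.003], [0.982, 0.188, 0.001], [0.001, 0.004, -1.0]]
force: [-1.3, 1.4, 0.1]
gripper_width: 42.7
time_s: 9.9
eef_pos: [616.4, -148.2, 342.0]
orientation: [[-0.188, 0.982, 0.001], [0.982, 0.188, 0.002], [0.002, 0.002, -1.0]]
force: [0.0, -0.5, -0.6]
gripper_width: 42.9
```

View pics/s7c.png

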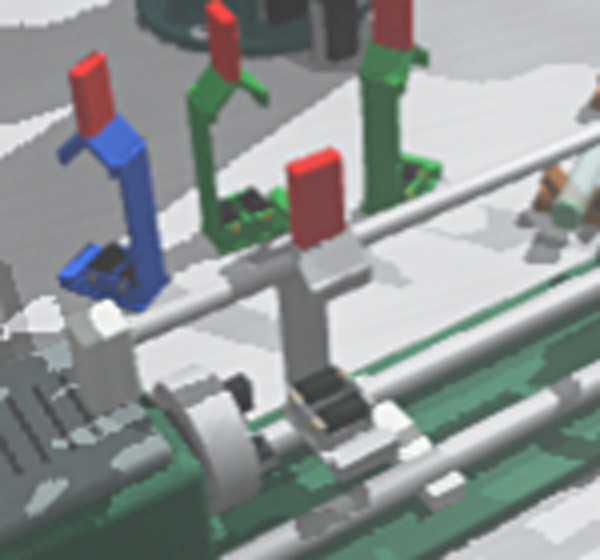

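View pics/wrist7.png

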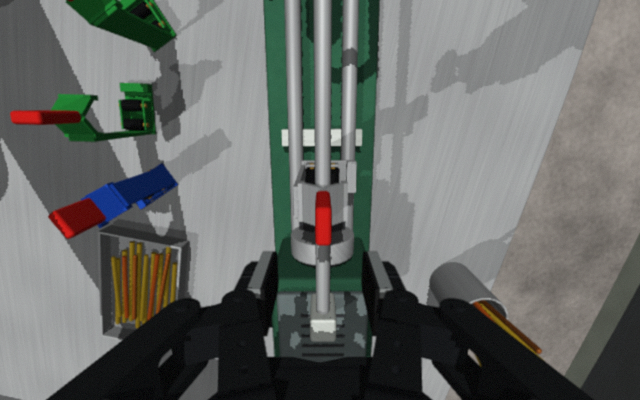

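```bash
python3 - <<'E'
from h import *; import pickle
yaw=np.radians(10.95); ya=np.array([-np.sin(yaw),np.cos(yaw),0]);xa=np.array([np.cos(yaw),np.sin(yaw),0]);o=np.array([618.3,-151,195.])
st=pickle.load(open("w7.pkl","rb")); im=cv2.imread("pics/wrist7.png")[:,:,::-1]
g=gripfit(im,st,257,(323,230)); print([np.round(x,1) for x in g]); d=np.append(g[1],257)-o; print("wrist s",d@ya,d@xa)
a=cv2.imread("pics/wrist7.png")[185:250,305:340]
print([(y,int(a[y-185,323-305][2])) for y in range(186,250,2)])
S=extr("scene"); f=lambda x,y:(200+x/4,165+y/4)
for uv,z in [(f(303,245),212),(f(345,228),212),(f(288,163),257),(f(340,150),257)]:
    X=onz(S,uv,z); print((X-o)@ya,(X-o)@xa)
print(tri([(S,(200+314/4,165+158/4)),(extr("wrist",st),g[0])]))
E
```

```text
[array([322.5, 225.5]), array([ 618.8, -150.9], dtype=float32), np.float32(101.0), array([28.6,  9.9]), array([ 618.9, -151. ]), array([ 9.5, 28.5]), np.float64(10.8)]
wrist s 0.026694782437213592 0.5195221840414753
[(186, 131), (188, 107), (190, 111), (192, 116), (194, 118), (196, 120), (198, 123), (200, 120), (202, 122), (204, 122), (206, 133), (208, 180), (210, 199), (212, 201), (214, 201), (216, 203), (218, 202), (220, 200), (222, 200), (224, 201), (226, 204), (228, 199), (230, 198), (232, 199), (234, 198), (236, 196), (238, 195), (240, 196), (242, 198), (244, 161), (246, 95), (248, 88)]
-12.788733548092425 8.61943362480905
12.462790129784343 9.116013298229237
-11.616920129869586 -3.183254836431537
15.835034737532132 2.2926048608477023
(array([ 618.96891592, -150.12272274,  257.52791019]), [np.float64(0.5000154190996898), np.float64(0.5000154190996534)])
```

```bash
python3 - <<'E'
from h import *
plan((544,225,290),101,9,0.3)
E
```

```text
-0.005, -0.007, -0.004, 0.2105, 0.0005, 0.0279, 0.3,
-0.005, -0.007, -0.004, 0.2105, 0.0006, 0.0278, 0.3,
-0.005, -0.007, -0.004, 0.2106, 0.0006, 0.0276, 0.3,
-0.005, -0.007, -0.004, 0.2106, 0.0007, 0.0275, 0.3,
-0.005, -0.007, -0.004, 0.2106, 0.0007, 0.0274, 0.3,
-0.005, -0.007, -0.004, 0.2106, 0.0008, 0.0273, 0.3,
-0.005, -0.007, -0.004, 0.2106, 0.0008, 0.0272, 0.3,
-0.005, -0.007, -0.004, 0.2106, 0.0009, 0.027, 0.3,
-0.005, -0.007, -0.004, 0.2106, 0.001, 0.0269, 0.3,
```

```bash
python3 -m handwheel '[0,0,0,0.21,0,0,0.3, 0,0,0,0.21,0,0.01,0.3, 0,0,0,0.21,0,0.03,0.3, 0,0,0,0.21,0,0.03,0.3, 0,0,0,0.21,0,0.03,0.3, 0,0,0,0.21,0,0.03,0.3, 0,0,0,0.21,0,0.03,0.3, 0,0,0,0.21,0,0.03,0.3, 0,0,0,0.2,0,0.03,0.3, 0,0,0,0,0,0,0.3]';  python3 - <<'E'
from h import *; import pickle
st=monitor.state();pickle.dump(st,open("w8.pkl","wb"))
for n in ("scene","wrist"): cv2.imwrite(f'pics/{n}8.png',capture(n)[:,:,::-1])
a=cv2.imread("pics/scene8.png")[145:265,330:450]; a=cv2.resize(a,None,fx=5,fy=5,interpolation=cv2.INTER_CUBIC)
cv2.imwrite("pics/s8c.png",a)
E
```

```text
time_s: 11.25
eef_pos: [531.3, 231.8, 276.4]
orientation: [[-0.185, 0.982, -0.036], [0.983, 0.185, 0.003], [0.01, -0.035, -0.999]]
force: [0.8, -0.8, 0.1]
gripper_width: 59.8
```

View pics/s8c.png

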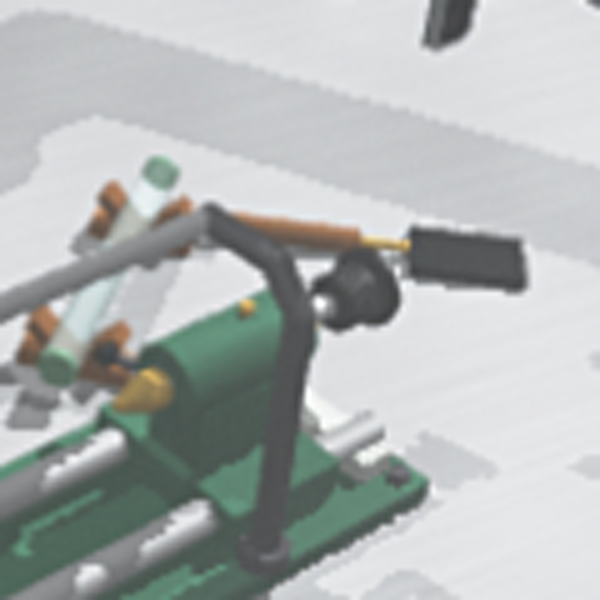

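View pics/wrist8.png

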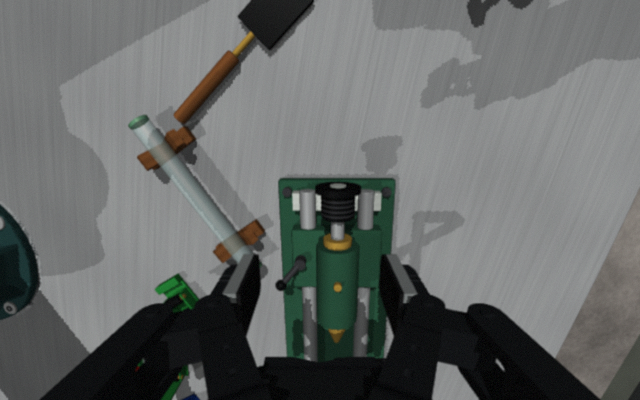

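```bash
python3 - <<'E'
import cv2
a=cv2.imread("pics/wrist8.png")[165:275,280:400]; cv2.imwrite("pics/w8c.png",cv2.resize(a,None,fx=5.4,fy=5.4,interpolation=cv2.INTER_CUBIC))
E
```

```text
(no output)
```

View pics/w8c.png

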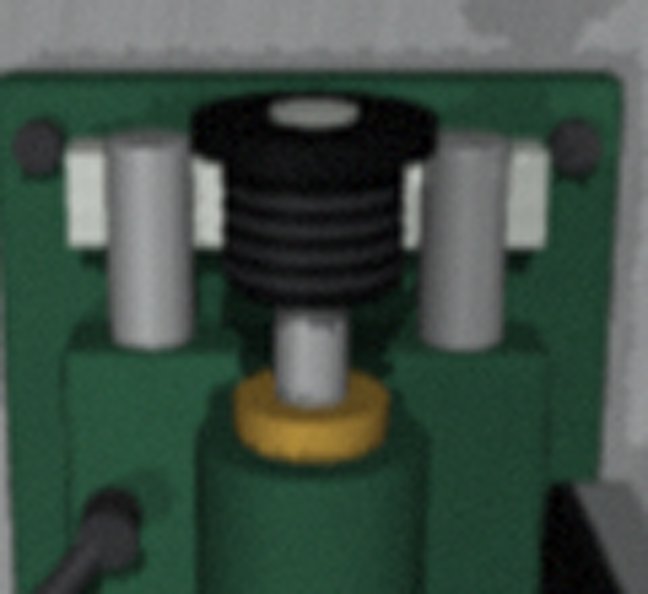

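```bash
python3 - <<'E'
from h import *; import pickle
yaw=np.radians(10.95); ya=np.array([-np.sin(yaw),np.cos(yaw),0]);xa=np.array([np.cos(yaw),np.sin(yaw),0]);o=np.array([618.3,-151,195.])
st=pickle.load(open("w8.pkl","rb"));W=extr("wrist",st);S=extr("scene");T=extr("top")
f=lambda x,y:(280+x/5.4,165+y/5.4)
for nm,uv in [("end",f(313,112)),("collar",f(311,400)),("knobfront?",f(313,300)),("flangefront top",f(313,165))]:
    X=onz(W,uv,100); print(nm,X.round(1),(X-o)@ya,(X-o)@xa)
# scene end disc approx? knob body centre
print("knob tri scene", tri([(W,f(313,240)),(S,(330+345/5,145+292/5))]))
print("collar tri scene", tri([(W,f(313,340)),(S,(330+322/5,145+303/5))]))
print(monitor.state()["eef_pos"])
E
```

```text
end [541.5 240.4 100. ] 398.8790744903282 -1.072701355685562
collar [552.7 184.4 100. ] 341.7204767955691 -0.7443362600604104
knobfront? [548.9 204.5 100. ] 362.25332188777026 -0.619268065984838
flangefront top [543.5 230.5 100. ] 388.7980816485483 -0.9499115959259612
knob tri scene (array([546.90628305, 218.5404286 , 104.79140199]), [np.float64(1.1949611537024456), np.float64(1.1949611537023102)])
collar tri scene (array([551.08182462, 199.88203355, 105.85479465]), [np.float64(1.5959224367639133), np.float64(1.5959224367638405)])
[532.340532   229.59040427 277.08175817]
```

```bash
python3 - <<'E'
from h import *
plan((546,218,190),101,4,0.3)
E
```

```text
-0.096, -0.025, -0.022, -0.0183, 0.0178, 0.1082, 0.3,
-0.096, -0.025, -0.022, -0.0181, 0.0168, 0.1083, 0.3,
-0.096, -0.025, -0.022, -0.0179, 0.0159, 0.1085, 0.3,
-0.096, -0.025, -0.022, -0.0177, 0.0149, 0.1087, 0.3,
```

```bash
python3 -m handwheel '[-0.1,-0.03,-0.02,-0.018,0.018,0.108,0.25, -0.1,-0.03,-0.02,-0.018,0.017,0.108,0.25, -0.1,-0.03,-0.02,-0.018,0.016,0.108,0.25, -0.1,-0.03,-0.02,-0.018,0.015,0.1,0.25, 0,0,0,0,0,0,0.25]';  python3 - <<'E'
from h import *; import pickle
st=monitor.state();pickle.dump(st,open("w9.pkl","wb"))
for n in ("wrist",): cv2.imwrite(f'pics/{n}9.png',capture(n)[:,:,::-1])
plan((546,218,190),101,1,0.25)
E
```

```text
time_s: 11.98
eef_pos: [547.7, 210.5, 188.5]
orientation: [[-0.184, 0.983, 0.002], [0.983, 0.184, -0.005], [-0.005, 0.001, -1.0]]
force: [0.1, 0.2, -0.8]
gripper_width: 64.2
0.027, 0.054, -0.079, 0.0373, -0.0051, -0.0026, 0.25,
```

View pics/wrist9.png

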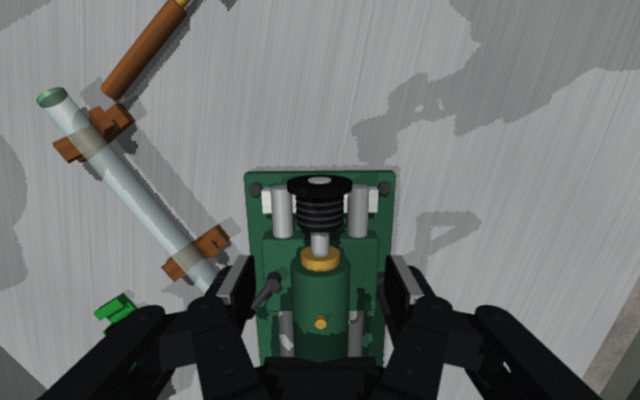

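```bash
python3 - <<'E'
from h import *; import pickle
yaw=np.radians(10.95); ya=np.array([-np.sin(yaw),np.cos(yaw),0]);xa=np.array([np.cos(yaw),np.sin(yaw),0]);o=np.array([618.3,-151,195.])
st=pickle.load(open("w9.pkl","rb"));W=extr("wrist",st);W8=extr("wrist",pickle.load(open("w8.pkl","rb")))
for nm,uv in [("end",(319.5,181)),("collar face",(319.5,252))]:
    X=onz(W,uv,100); print(nm,X.round(1),(X-o)@ya,(X-o)@xa,(st["orientation"].T@(X-st["eef_pos"])).round(1))
x,e=tri([(W,(319.5,181)),(W8,(338,185.7))]);print(x,e,(x-o)@ya)
a=cv2.imread("pics/wrist9.png")[165:275,260:380]; cv2.imwrite("pics/w9c.png",cv2.resize(a,None,fx=5,fy=5,interpolation=cv2.INTER_CUBIC))
E
```

```text
end [542.  238.4 100. ] 396.78315482096184 -0.9185917794878892 [28.9 -0.5 88.4]
collar face [552.1 184.6 100. ] 342.0230098367128 -1.2593182474478684 [-25.9  -0.5  88.7]
[541.99938698 238.54299262  95.99134518] [np.float64(1.0367720048129994), np.float64(1.0367720048129254)] 396.9441850357625
```

View pics/w9c.png

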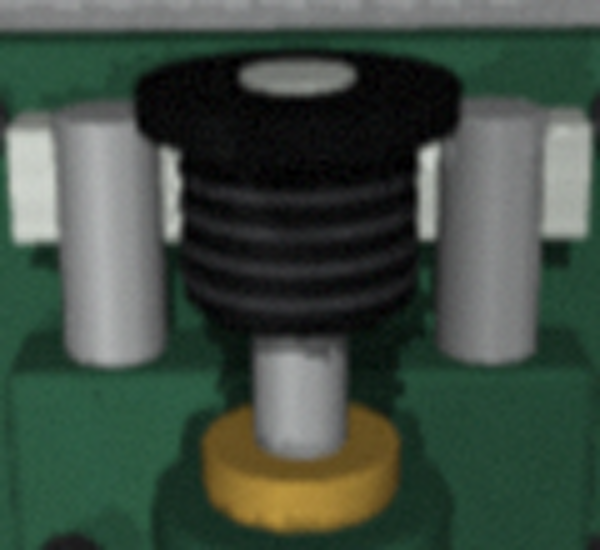

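```bash
python3 - <<'E'
from h import *
plan((546,217.5,101),101,4,0.25)
E
python3 -m handwheel '[0.01,0.02,-0.02,0.018,-0.003,0.08,0.25, 0.01,0.02,-0.02,0.018,-0.003,0.11,0.25, 0,0,0,0,0,0.12,0.25, 0,0,0,0,0,0.11,0.25, 0,0,0,0,0,0,0.25]'
```

```text
0.007, 0.014, -0.02, 0.0092, -0.0017, 0.1106, 0.25,
0.007, 0.014, -0.02, 0.0091, -0.0016, 0.1106, 0.25,
0.007, 0.014, -0.02, 0.009, -0.0015, 0.1106, 0.25,
0.007, 0.014, -0.02, 0.0088, -0.0014, 0.1106, 0.25,
time_s: 12.65
eef_pos: [548.2, 218.2, 104.5]
orientation: [[-0.186, 0.982, 0.006], [0.982, 0.186, 0.001], [-0.0, 0.006, -1.0]]
force: [0.4, -0.2, 0.7]
gripper_width: 64.1
```

```bash
python3 -m handwheel '[0,0.03,0,-0.001,-0.0115,0.016,0.25, 0,0,0,0,0,0,0.25]'; python3 - <<'E'
from h import *
cv2.imwrite('pics/wrist10.png',capture("wrist")[:,:,::-1]);print(monitor.state()["eef_pos"])
E
```

```text
time_s: 12.9
eef_pos: [546.7, 218.0, 102.5]
orientation: [[-0.187, 0.982, 0.007], [0.982, 0.187, 0.004], [0.003, 0.008, -1.0]]
force: [0.3, -0.4, -0.1]
gripper_width: 64.2
[547.26540184 218.12467703 102.83535025]
```

View pics/wrist10.png

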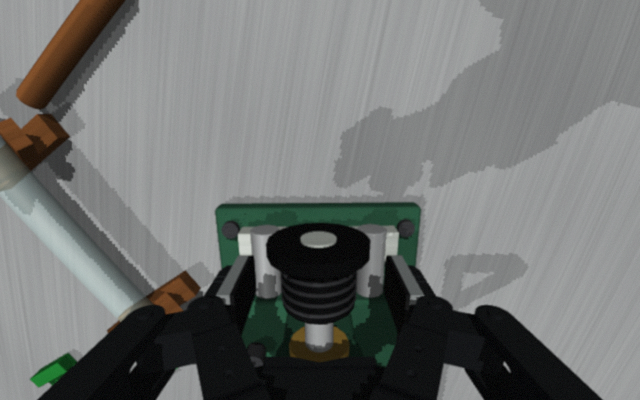

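```bash
python3 -m handwheel '[0,0,0,0,0,0,0.5, 0,0,0,0,0,0,1, 0,0,0,0,0,0,1, 0,0,0,0,0,0,1]' 100; python3 - <<'E'
from h import *
cv2.imwrite('pics/wrist11.png',capture("wrist")[:,:,::-1]);s=monitor.state();print(s["eef_pos"],s["force"],s["orientation"].round(4).tolist())
a=cv2.imread("pics/wrist11.png")[200:400,220:420]; cv2.imwrite("pics/w11c.png",cv2.resize(a,None,fx=3,fy=3,interpolation=cv2.INTER_CUBIC))
E
```

```text
time_s: 13.45
eef_pos: [546.2, 218.0, 104.5]
orientation: [[-0.187, 0.982, 0.007], [0.982, 0.187, 0.004], [0.003, 0.008, -1.0]]
force: [0.2, 0.1, -1.9]
gripper_width: 31.0
[546.22421915 217.95373521 104.45420285] [-0.77183229  0.00901549 -0.80604858] [[-0.1871, 0.9823, 0.0072], [0.9823, 0.1871, 0.0043], [0.0029, 0.0079, -1.0]]
```

View pics/w11c.png

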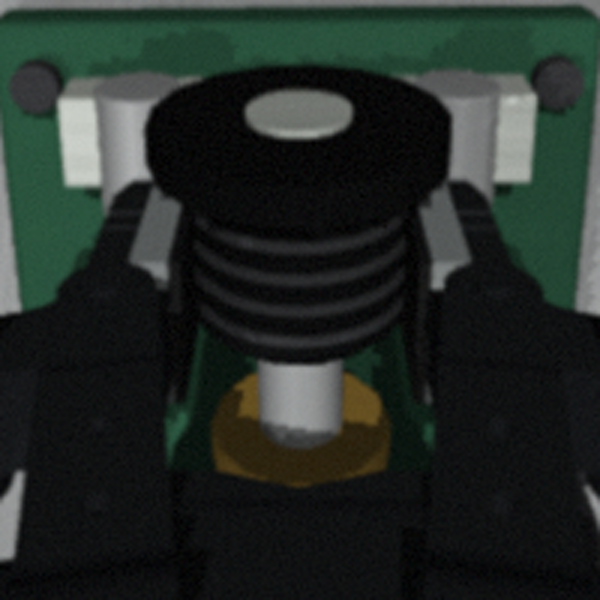

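```bash
python3 -m handwheel '[0,0,0,0.04,0,0,1, 0,0,0,0.05,0,0,1, 0,0,0,0.05,0,0,1]'; python3 - <<'E'
from h import *
cv2.imwrite('pics/wrist12.png',capture("wrist")[:,:,::-1]);s=monitor.state();print(s["eef_pos"],s["force"])
cv2.imwrite('pics/scene12.png',capture("scene")[:,:,::-1]);s=monitor.state();print(s["eef_pos"],s["force"])
a=cv2.imread("pics/wrist12.png")[240:400,240:400]; b=cv2.imread("pics/scene12.png")[155:235,365:445]; cv2.imwrite("pics/12c.png",np.hstack([cv2.resize(a,(400,400),interpolation=cv2.INTER_CUBIC),cv2.resize(b,(400,400),interpolation=cv2.INTER_CUBIC)]))
E
```

```text
time_s: 13.88
eef_pos: [541.7, 240.9, 104.4]
orientation: [[-0.188, 0.982, 0.008], [0.982, 0.188, -0.004], [-0.006, 0.007, -1.0]]
force: [0.9, -9.2, 1.7]
gripper_width: 31.0
[541.54163086 241.94408088 104.44830838] [ 0.97598674 -6.65270694  1.72572374]
[541.5797545  241.65041361 104.44603186] [ 0.39193545 -7.71775789  2.22855075]
```

View pics/12c.png

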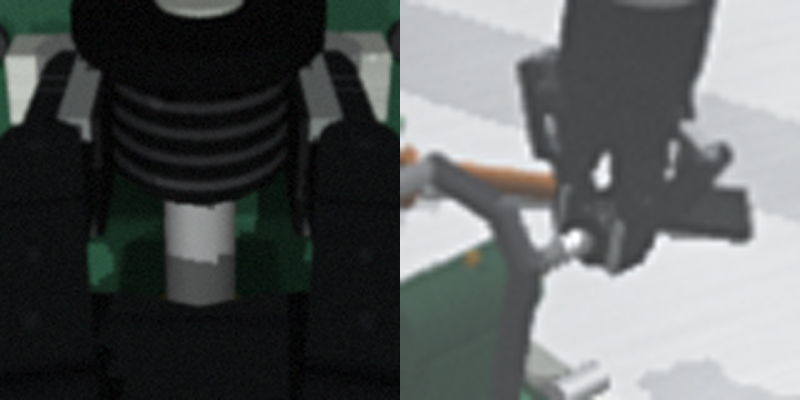

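```bash
python3 -m handwheel '[0,0,0,0.05,0,0,1, 0,0,0,0.05,0,0,1, 0,0,0,0.01,0,0,1]'; python3 - <<'E'
from h import *
for i in range(3):
    s=monitor.state();d=s["eef_pos"]-np.array([546.2,218.0,104.5]);print(s["time_s"],s["eef_pos"],s["force"],d@np.array([-.19,.982,0]))
    cv2.imwrite(f"pics/{['wrist','scene','top'][i]}13.png",capture(['wrist','scene','top'][i])[:,:,::-1])
s=monitor.state();print(s["eef_pos"],s["force"])
a=cv2.imread("pics/wrist13.png")[200:400,220:420]; b=cv2.imread("pics/scene13.png")[155:235,365:445];c=cv2.imread("pics/scene13.png")[190:240,335:385]; cv2.imwrite("pics/13c.png",np.hstack([cv2.resize(x,(266,266),interpolation=cv2.INTER_CUBIC) for x in (a,b,c)]))
E
```

```text
time_s: 14.35
eef_pos: [538.6, 257.3, 104.4]
orientation: [[-0.19, 0.982, 0.008], [0.982, 0.19, -0.015], [-0.016, 0.005, -1.0]]
force: [1.4, -9.5, 1.5]
gripper_width: 30.5
14.35 [538.55034302 257.2658008  104.43935655] [ 1.40449837 -9.54712719  1.45239605] 40.01245121005434
14.4 [538.56570675 257.1249965  104.42818199] [ 1.34926786 -9.85605656  1.24159154] 39.87126227971776
14.45 [538.60258468 257.04727427 104.43050305] [ 1.04878146 -9.55723135  1.19907669] 39.787932241500535
[538.62161615 256.96063668 104.44613442] [ 1.35706579 -9.71085668  1.28495585]
```

View pics/13c.png

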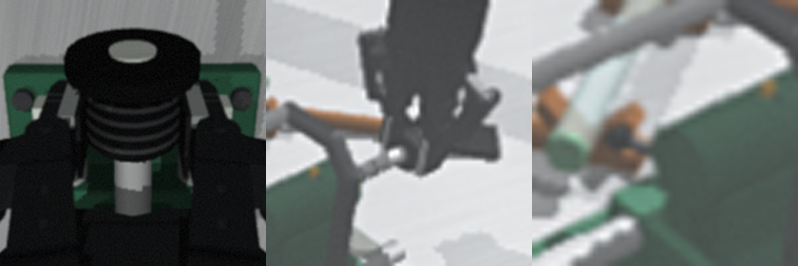

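View pics/top13.png

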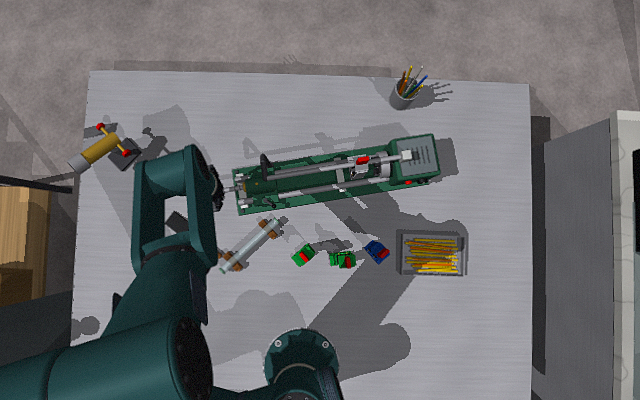

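```bash
python3 - <<'E'
import cv2,numpy as np
a=cv2.imread("pics/top13.png")[165:215,205:255]; b=cv2.imread("pics/scene13.png")[175:225,370:420]
cv2.imwrite("pics/13d.png",np.hstack([cv2.resize(x,(400,400),interpolation=cv2.INTER_NEAREST) for x in (a,b)]))
E
```

```text
(no output)
```

View pics/13d.png

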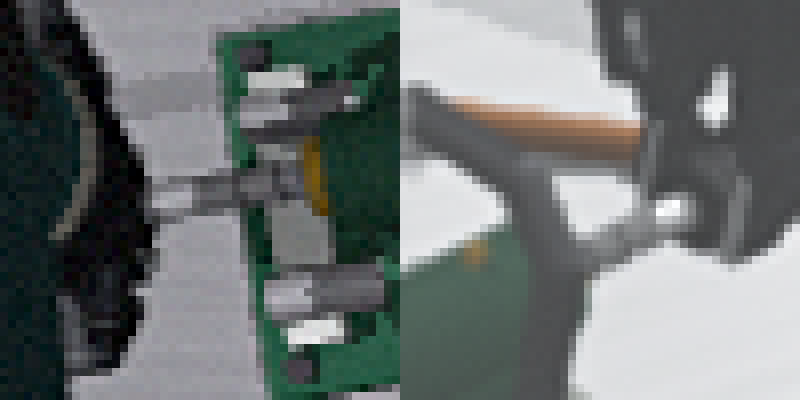

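```bash
python3 -m handwheel '[0,0,0,0.03,0,0,1]'; python3 - <<'E'
from h import *
for i in range(3):
    s=monitor.state();d=s["eef_pos"]-np.array([546.2,218.0,104.5]);print(s["time_s"],s["eef_pos"],s["force"],d@np.array([-.19,.982,0]))
    n=['wrist','scene','top'][i]; cv2.imwrite(f"pics/{n}14.png",capture(n)[:,:,::-1])
a=cv2.imread("pics/top14.png")[165:215,205:255]; b=cv2.imread("pics/scene14.png")[175:225,370:420]
cv2.imwrite("pics/14d.png",np.hstack([cv2.resize(x,(400,400),interpolation=cv2.INTER_NEAREST) for x in (a,b)]))
for y in (186,187,188,189): print([ (x,a[y-165,x-205].tolist()[::-1]) for x in range(233,247)])
E
```

```text
time_s: 14.62
eef_pos: [538.0, 260.3, 104.5]
orientation: [[-0.19, 0.982, 0.009], [0.982, 0.19, -0.019], [-0.02, 0.005, -1.0]]
force: [1.5, -12.4, 1.5]
gripper_width: 31.0
14.625 [537.98590911 260.27406661 104.45973791] [  1.52185743 -12.36457265   1.50751674] 43.073810678657566
14.675 [537.85004966 260.84165627 104.4294974 ] [  1.00725066 -10.3123479    1.82315096] 43.65699701752077
14.725 [537.87145542 260.80121774 104.41357006] [  1.62663711 -10.91654358   1.62647469] 43.613219286685954
[(233, [103, 106, 110]), (234, [61, 67, 67]), (235, [47, 55, 53]), (236, [70, 67, 72]), (237, [76, 75, 78]), (238, [53, 55, 57]), (239, [73, 69, 75]), (240, [80, 81, 88]), (241, [79, 85, 96]), (242, [88, 30, 37]), (243, [104, 77, 15]), (244, [117, 90, 19]), (245, [56, 58, 36]), (246, [23, 54, 45])]
[(233, [54, 51, 56]), (234, [75, 76, 77]), (235, [86, 87, 90]), (236, [91, 90, 95]), (237, [95, 93, 99]), (238, [65, 66, 67]), (239, [92, 91, 95]), (240, [99, 101, 103]), (241, [105, 108, 116]), (242, [88, 27, 37]), (243, [108, 80, 21]), (244, [116, 95, 28]), (245, [64, 57, 20]), (246, [22, 48, 37])]
[(233, [63, 64, 68]), (234, [97, 94, 99]), (235, [108, 106, 109]), (236, [106, 105, 107]), (237, [105, 103, 108]), (238, [66, 65, 71]), (239, [93, 93, 98]), (240, [92, 94, 97]), (241, [83, 86, 95]), (242, [97, 51, 56]), (243, [99, 72, 14]), (244, [109, 81, 25]), (245, [59, 55, 24]), (246, [26, 51, 45])]
[(233, [81, 81, 83]), (234, [91, 92, 95]), (235, [89, 89, 92]), (236, [85, 84, 91]), (237, [90, 89, 93]), (238, [50, 50, 55]), (239, [67, 69, 69]), (240, [72, 75, 76]), (241, [65, 65, 73]), (242, [85, 39, 46]), (243, [90, 62, 39]), (244, [96, 74, 17]), (245, [82, 69, 13]), (246, [32, 55, 36])]
```

View pics/14d.png

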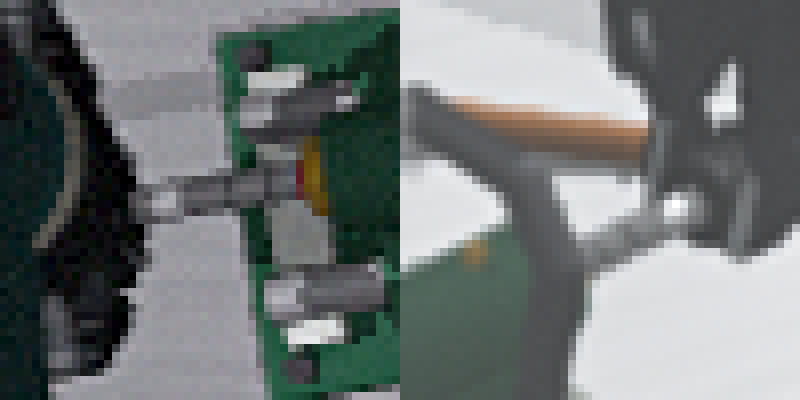

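View pics/wrist14.png

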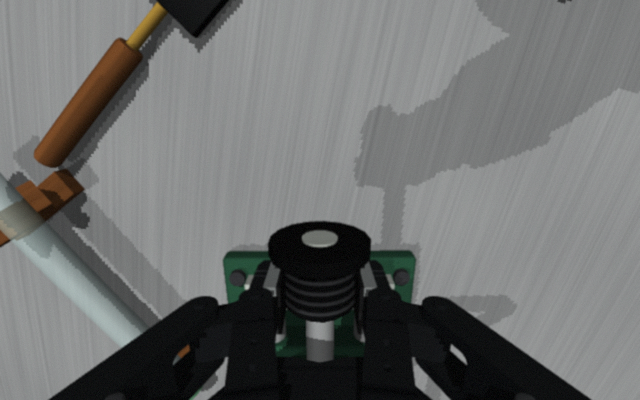

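```bash
python3 -m handwheel '[0,0,0,0.023,0,0,1]'; python3 - <<'E'
from h import *
for i in range(4):
    s=monitor.state();d=s["eef_pos"]-np.array([546.2,218.0,104.5]);print(s["time_s"],s["eef_pos"],s["force"],d@np.array([-.19,.982,0]),s["gripper_width"])
    n=['wrist','scene','top','top'][i]; cv2.imwrite(f"pics/{n}15.png",capture(n)[:,:,::-1])
a=cv2.imread("pics/top15.png")[165:215,205:255]; b=cv2.imread("pics/scene15.png")[175:225,370:420]
cv2.imwrite("pics/15d.png",np.hstack([cv2.resize(x,(400,400),interpolation=cv2.INTER_NEAREST) for x in (a,b)]))
for y in (186,187,188,189): print([ (x,a[y-165,x-205].tolist()[::-1]) for x in range(236,247)])
E
```

```text
time_s: 14.9
eef_pos: [537.5, 262.7, 104.4]
orientation: [[-0.19, 0.982, 0.009], [0.982, 0.19, -0.023], [-0.024, 0.004, -1.0]]
force: [2.3, -11.4, 1.3]
gripper_width: 31.0
14.9 [537.51659725 262.68671613 104.44897018] [  2.25128958 -11.42221871   1.28756069] 45.532201763589136 31.024391602236093
14.95 [537.40593714 263.04994702 104.42422617] [  1.65428278 -11.4063012    1.85302602] 45.90991991317938 31.283538097815686
15.0 [537.40828387 263.02146579 104.41310662] [  0.94297396 -10.75499038   1.76430308] 45.88150547151714 31.03389225970057
15.05 [537.41454495 263.02240479 104.41663429] [  1.42996683 -10.98896976   1.83760355] 45.88123796328687 31.023656767514737
[(236, [71, 69, 75]), (237, [54, 53, 58]), (238, [74, 74, 78]), (239, [73, 76, 78]), (240, [83, 92, 95]), (241, [103, 37, 42]), (242, [89, 8, 0]), (243, [103, 81, 23]), (244, [117, 90, 25]), (245, [58, 60, 40]), (246, [13, 49, 38])]
[(236, [92, 89, 95]), (237, [61, 57, 65]), (238, [86, 88, 88]), (239, [94, 98, 103]), (240, [96, 106, 111]), (241, [116, 46, 56]), (242, [86, 0, 0]), (243, [108, 86, 31]), (244, [115, 91, 21]), (245, [70, 64, 31]), (246, [31, 54, 44])]
[(236, [110, 107, 110]), (237, [78, 76, 80]), (238, [92, 91, 94]), (239, [97, 100, 104]), (240, [90, 99, 104]), (241, [101, 54, 59]), (242, [111, 2, 3]), (243, [107, 76, 19]), (244, [111, 83, 29]), (245, [57, 54, 29]), (246, [21, 48, 37])]
[(236, [92, 89, 93]), (237, [73, 71, 75]), (238, [58, 56, 56]), (239, [65, 69, 71]), (240, [64, 72, 75]), (241, [72, 58, 60]), (242, [86, 0, 0]), (243, [90, 59, 30]), (244, [97, 76, 21]), (245, [85, 70, 18]), (246, [40, 56, 44])]
```

View pics/15d.png

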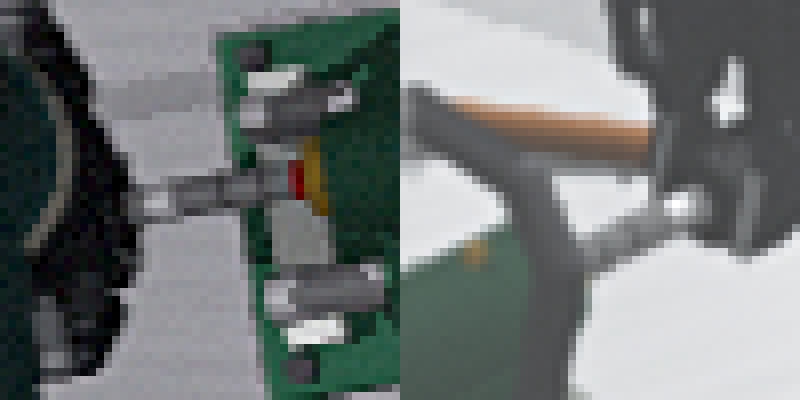

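```bash
python3 - <<'E'
import cv2,numpy as np
def disc(n):
    im=cv2.imread(f"pics/wrist{n}.png");g=cv2.cvtColor(im,cv2.COLOR_BGR2GRAY)[215:265,290:350]
    k,l,s,c=cv2.connectedComponentsWithStats((g>100).astype(np.uint8)); return [(s[i,4],c[i]+[290,215]) for i in range(1,k) if 150<s[i,4]<600]
print(disc(11),disc(13),disc(15))
a=cv2.imread("pics/scene15.png")[140:340,180:440]; cv2.imwrite("pics/s15c.png",cv2.resize(a,None,fx=3,fy=3,interpolation=cv2.INTER_CUBIC))
E
```

```text
[(np.int32(420), array([319.32142857, 237.83095238]))] [(np.int32(443), array([319.36568849, 218.29571106])), (np.int32(434), array([319.55990783, 238.39861751]))] [(np.int32(433), array([319.5334873 , 218.21709007])), (np.int32(443), array([319.40406321, 238.5214447 ]))]
```

View pics/s15c.png

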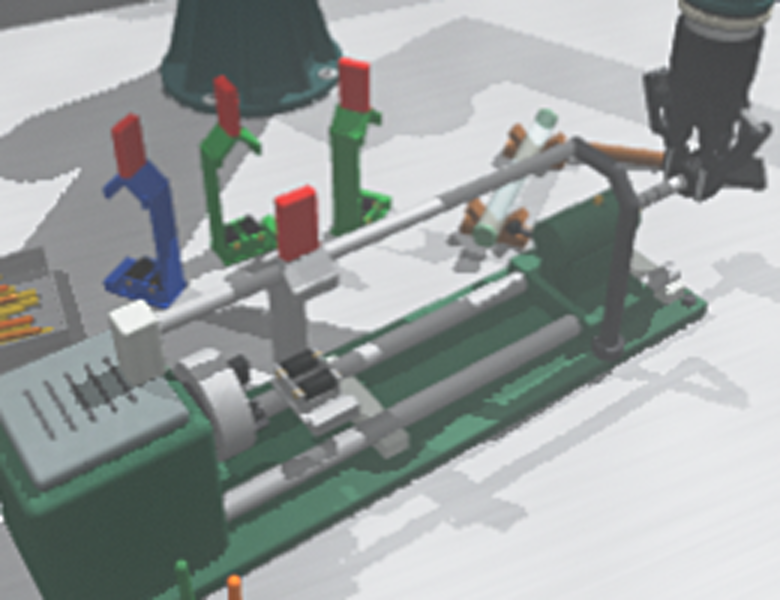

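```bash
python3 - <<'E'
from plant import order, monitor
print(order.hand_in()); s=monitor.state(); print(s["time_s"],s["eef_pos"],s["gripper_width"],s["force"])
E
```

```text
the job is handed in; nothing more can be done
None
the job is handed in; nothing more can be done
```

The cradle hangs on the yellow band and is let go. The arm is holding the spindle pulled back, with the red ring just out of the barrel. I handed the job in at about 15 s, with no verdict given.

- **Cradle:** I took the steel cradle by its red grip and hooked it over the rail about 38 mm ahead of the cone tip. I then slid it along to the band and released it. It hangs plumb and the hook covers the band completely, so the centring could not be seen directly. The positions I measured put it within about 1.5 mm of the band's middle. The wrist camera made the error about 0 mm and the scene camera about 1 mm.
- **Spindle:** The arm's travel gives about 45.9 mm of pull, and the knob slipped about 0.3 mm in the fingers, so roughly 45.6 mm. In the top camera the red ring shows about 4.7 mm of its 5 mm width. From that angle the collar's rim hides about 1.5 mm of the rod, so this view suggests about 46 mm. The wrist camera could not see the collar. The pull read about 11 N, and the position was steady over the last pictures.
- **Other things:** I never touched the tube, tray or paddle, and the last pictures show nothing out of place. No measured force went above about 13 N.

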